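Put the packing tape away in the drop-front bin

ROBOT

A 7-joint arm with a two-finger parallel gripper is mounted at the origin on the work surface. World frame = base frame: x ahead of the robot, y to its left, z up, the work surface at z = 0. Lengths are in m, angles in rad, forces in N, time in s.
With the tool pointing down it reaches from about 0.4 to 0.875 m from the base axis. Payload 6.5 kg.
Tool frame: the origin (TCP) lies on the centre line of the jaws, within the pads' length; the fingertips stand finger_overhang ahead of it and the grasp point (between the pads) lies 3 mm ahead of it (finger_overhang is the distance from the TCP to the fingertips, in m); z points along the fingers, x is the direction in which the jaws open and shut, and the axes are right-handed (so a half turn about z gives the same grasp; the last joint's range is limited). The gripper opens to 88 mm and grips with 3 to 60 N. Pads are 18 mm wide; open, the fingers measure 123 mm over their backs; the gripper's body (75 mm by 187 mm) begins 45 mm behind the grasp point.
Start: joints at [1.204, 0.536, -0.004, 1.538, 0.003, 1.067, -0.071], TCP at [0.193, -0.621, 0.261] pointing down, gripper open.
Joint ranges: [-2.7, 2.7], [-0.37, 2.16], [-1.27, 1.26], [0.24, 2.4], [-1.31, 4.45], [0.19, 1.91], [-2.76, 2.76]. Speed limits (rad/s): [2.39, 2.39, 3.14, 3.14, 3.14, 3.14, 3.14].

INTERFACE

Orientations are given as a unit quaternion [w, x, y, z].
In Python, from bench import * gives the robot as it stands.
- The arm moves only by the tool arm_command, never from a script. Its argument "deltas" is a list of rows, each a list of 2 entries, a list of its own where there are three numbers: the shift along the tool's x, y, z as a fraction of full scale, then the turn, a rotation vector about the tool's x, y, z as a fraction of full scale. A call has 1 to 12 rows; each row is the pose to reach, as a shift and turn from the pose commanded when the call began, along the tool's axes at that moment; what a row does not reach only later rows make up. Full scale, the value 1, is 0.25 m for a shift and 90 degrees for a turn. A row lasts 1/12 s, in which the tool goes at most 41.7 mm and 7.16 degrees, less where a joint would pass 70% of its speed; a pose out of reach is approached as far as the arm can. A call with a number of a shift or a turn outside -1 to 1 is refused whole. A call with a gripper value outside its range is refused whole. "claw" is the opening, from -1 (shut) to 1 (fully open), so that 0 is half open, set as the call begins (left out, the last holds). The fingers move at their own pace and stop on an object; "squeeze" is the grip in N (left out, the last holds). Time passes only in rows, so rows that repeat a pose let the fingers close. It gives the time, the measured TCP pose, the force and the opening at its end, in the units of the state.
- get_state(): the state, without advancing time (a new reading comes with each control period).
- snapshot(name): name is "scene" or "top" or "wrist"; returns a dict with "color" (400x640x3 uint8, red, green, blue), "K" (3x3 intrinsics, pixels), "origin" and "rotation" of the camera in the world. Camera axes: x right, y up, looking along -z (the intrinsics and any distortion apply to the point x, -y, -z); pixel columns grow to the right and rows downward; lengths in m; the calibration is good to about 2 mm. The wrist camera is an equidistant fisheye: a pixel r from the principal point sees the ray r / f radians off the axis. A picture is of the moment at which its call begins. There is no depth.
- finish_job(): hands the job in, once; it reports no verdict.
The state is a dict: "time_s": time; "joints": joint angles; "joint_velocities": joint speeds; "tau": joint torques, N m; "position": TCP position; "tcp_rot": TCP orientation; "ft_force": force on the tool from outside, world axes, zero at the start; "wrist_torque": the same for the moment, N m; "finger_gap": finger opening in m.
Only numpy, scipy, OpenCV 4.12 (cv2) and the standard library are available. Lean on these libraries where they do the work, as an engineer would, in place of code of your own. Each camera call takes 0.05 s, during which the arm holds its last target.

TASK

Pull the sloping front of the grey bench bin all the way down, set the wide roll of packing tape down flat inside the rim of the empty tray in the bin (do not drop it in), and then push the front back up until it is fully shut. Leave the other things on the bench where they are.

Things in the scene. Friction and masses are not known exactly. Their poses are not given: they have to be found in the camera images.
- flap_hinge (a point): middle of the hinge line of the bin's sloping front (the flap: grey panel 170 mm long, 256 mm wide, 8 mm thick), 60 mm above the table; the hinge runs level along the bin's y axis at the foot of the front
- flap_bar (a point): middle of the flap's grip, a round steel bar 12 mm thick, 130 mm long, parallel to the hinge, on two end prongs: 40 mm beyond the flap's free edge, 15 mm outside its inner plane, 210.5 mm from the hinge. Shut: 206 mm above the table, 37 mm above the bin's top edge; right down: 45 mm above the table. Can be pinched from above; it turns between the fingers as the flap swings
- flap (a joint): angle of the flap, rad: 0 = fully shut (panel leans back 50 degrees from upright, towards the bin's +x), growing as it is pulled out and down towards -x; 2.443 = right down on its stop, panel level. Stiff friction hinge (0.6 N m; flap 0.4 kg): stays where it is left, does not fall. May start up to 0.35 ajar
- bin: grey steel bin fixed on the bench, 160 deep (x), 260 wide (y), 169 mm high at the back; origin: centre of its underside; front faces its -x. Hinge line at x = -80, z = 60 mm over a 56 mm high front wall. Side walls slope up from 60 mm at the hinge to 169 mm at the back, where a 28 mm deep ledge caps it. Inside: two low grey trays side by side, a 70 mm high partition between
- tray_empty: the empty tray in the bin: square, 122 mm outside, 116 mm inside, rim 16 mm high, floor 3 mm thick; origin at the centre of its underside (20 mm above the table), axes like the bin's. It lies at x = -3 mm, y = +62.5 or -62.5 mm in the bin: either side
- tray_full: the other tray, alike, filled with four small cardboard boxes 36 to 46 mm high; fixed
- roll: the wide roll of brown packing tape, lying flat on the bench: ring of outer diameter 100, inner 72 (wall 14 mm), 48 mm high, about 0.16 kg; origin at the centre of its underside, z along its axis
- roll_center (a point): centre of the wide roll, halfway up its hole (24 mm above its underside)
- narrow_roll: bystander: small narrow roll of the same brown tape, outer diameter 68, 18 mm high; not the one to put away
- dispenser: bystander: grey desk tape dispenser 170 x 75 x 110 mm
- carton: bystander: taped cardboard carton 200 x 150 x 100 mm
- pen_cup: bystander: black cup of pens, diameter 70, 150 mm high with pens
- scanner: bystander: hand scanner lying on the bench, 200 x 60 x 50 mm
- stapler: bystander: stapler 140 x 40 x 44 mm
- spray_jar: bystander: lidded jar, diameter 64, 110 mm high

How it is judged:
On the way, in this order (a step that is already met when the one before it is completed fails the run):
1. the bin's front is pulled all the way down (within 0.2 rad of its stop) (value of joint flap above 2.24 rad), for 0.2 s.
2. the wide roll lies flat in the empty tray, let go, with the front still down (x of roll_center in the frame of tray_empty between -0.014 and 0.014 m and y of roll_center in the frame of tray_empty between -0.014 and 0.014 m and z of roll_center in the frame of tray_empty below 0.031 m and angle between the z axis of roll and the z axis of tray_empty, either way round below 0.08 rad and value of joint flap above 1.8 rad and contact force between roll and the fingers below 0.2 N and linear speed of roll below 0.03 m/s), for 0.2 s.
At the end, for the whole second after the job is handed in: the bin's front is shut (within 0.05 rad, about 10 mm at the bar), at rest, and the wide roll lies at rest and flat (within 0.08 rad) on the floor of the tray that was empty, its centre within 14 mm of the tray's centre line each way (value of joint flap below 0.05 rad and x of roll_center in the frame of tray_empty between -0.014 and 0.014 m and y of roll_center in the frame of tray_empty between -0.014 and 0.014 m and z of roll_center in the frame of tray_empty below 0.031 m and angle between the z axis of roll and the z axis of tray_empty, either way round below 0.08 rad and linear speed of roll below 0.02 m/s and velocity of joint flap below 0.05 rad/s); the robot touches nothing.
It fails at once if the wide roll is dropped into the bin (from more than about 25 mm) (horizontal distance between roll and tray_empty below 0.05 m and z of roll_center in the frame of tray_empty below 0.05 m and linear speed of roll above 0.65 m/s).
It fails at once if one of the other things on the bench is shifted by more than 30 mm (distance of any of narrow_roll, dispenser, carton, pen_cup, scanner, stapler, spray_jar from where it was at the start of the episode above 0.03 m).
It also fails if it takes over 72 s, if anything falls off the work surface, if the arm or the gripper's body presses on something with over 40 N, if the wrist force passes 120 N, or if a joint passes its speed limit or range.

## Working session

There is one attempt and no reset: what is moved stays moved. The work goes in short steps, Python scripts to look and compute and a tool call to move; the robot and the scene stay as the last step left them, time stands still between calls to the robot, and variables do not carry over. Pictures are saved under pics/ and viewed, and the job is handed in when it is done.

Besides the shell and the picture viewer there is one more tool, called after ">>>" as name(argument=value, ...) on one line, values as JSON. arm_command: Moves the arm, as the interface text tells. Its arguments: {"type":"object","properties":{"deltas":{"type":"array"},"claw":{"type":"number"},"squeeze":{"type":"number"}},"required":["deltas"]}

```bash
ls; mkdir -p pics; python3 - <<'E'
from bench import *
import cv2
s=get_state()
for k,v in s.items(): print(k,v)
for n in ["scene","top","wrist"]:
    d=snapshot(n); cv2.imwrite(f"pics/{n}0.png",d["color"][:,:,::-1]); print(n,d["K"],d["origin"],d["rotation"],[k for k in d])
E
```

```text
pics
time_s 0.0
joints [ 1.20380983  0.53718958 -0.00444047  1.53883117  0.00259067  1.06727705
 -0.07118648]
joint_velocities [-7.87788356e-04  1.26506639e-03  1.49689151e-04 -5.93346411e-05
  3.29038543e-04  5.74292963e-04 -9.68429138e-04]
tau [ 1.51638025e-03 -5.70987082e+01  9.91470851e-01 -2.51603419e+01
 -5.61939168e-02  1.80505594e-02  1.74802831e-04]
position [ 0.19240289 -0.62028934  0.2598402 ]
tcp_rot [-4.56287501e-04  8.05092944e-01 -5.93148067e-01 -7.16785279e-04]
ft_force [-0.08049323  0.61217313 -0.09660004]
wrist_torque [-0.00390929  0.00837944  0.02489302]
finger_gap 0.08814988490000633
scene [[480.46782049   0.         324.407981  ]
 [  0.         480.46782049 199.43898203]
 [  0.           0.           1.        ]] [ 0.27933269 -0.59323306  1.27579577] [ 0.94214099  0.28332271 -0.05623976 -0.17010493] ['color', 'K', 'origin', 'rotation']
top [[504.64149662   0.         320.65455996]
 [  0.         504.64149662 200.17699218]
 [  0.           0.           1.        ]] [0.19052892 0.06926645 1.88607296] [ 0.70688195  0.07321754 -0.07076763 -0.6999636 ] ['color', 'K', 'origin', 'rotation']
wrist [[309.70691629   0.         316.02886493]
 [  0.         309.70691629 202.45151356]
 [  0.           0.           1.        ]] [ 0.25813047 -0.60019486  0.38326056] [ 0.79789768 -0.10817666  0.08043775 -0.58752607] ['color', 'K', 'origin', 'rotation']
```

View pics/scene0.png

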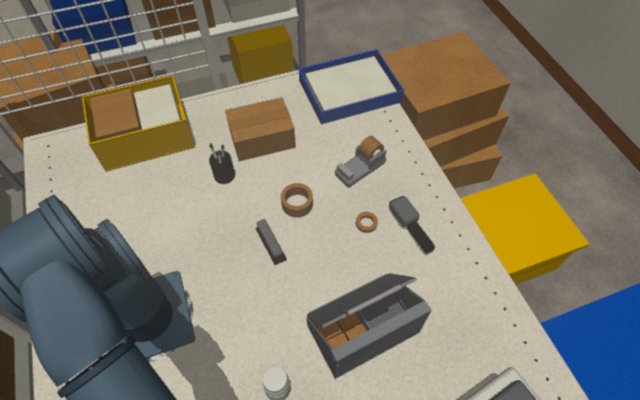

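View pics/top0.png

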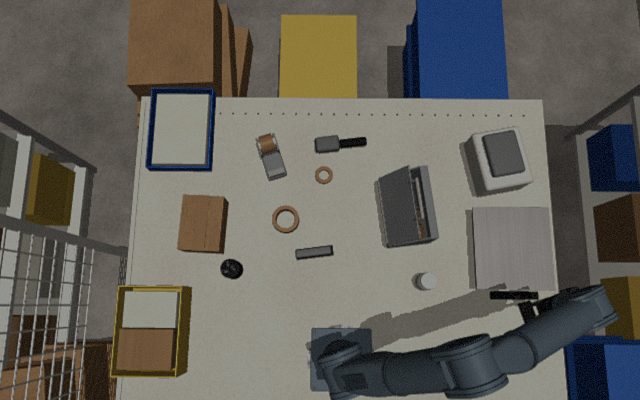

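View pics/wrist0.png

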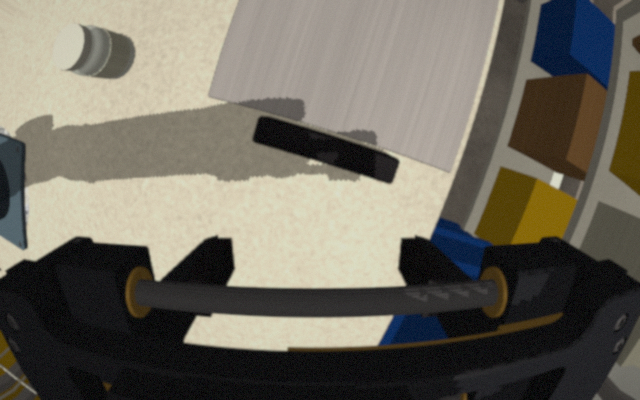

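```bash
cat > h.py <<'E'
from bench import *
import cv2, numpy as np
from scipy.spatial.transform import Rotation as R
def q2R(q): return R.from_quat([q[1],q[2],q[3],q[0]])
def ray(d,u,v,fish=False):
    K=d["K"]; x=(u-K[0,2])/K[0,0]; y=(v-K[1,2])/K[1,1]
    if fish:
        r=np.hypot(x,y); s=np.sin(r)/r if r>1e-9 else 1; p=np.array([x*s,-y*s,-np.cos(r)])
    else: p=np.array([x,-y,-1.])
    return np.array(d["origin"]), q2R(d["rotation"]).apply(p)
def onz(d,u,v,z,fish=False):
    o,r=ray(d,u,v,fish); return o+r*(z-o[2])/r[2]
def proj(d,P,fish=False):
    P=np.atleast_2d(P); c=q2R(d["rotation"]).inv().apply(P-np.array(d["origin"]))
    p=np.c_[c[:,0],-c[:,1],-c[:,2]]; K=d["K"]
    if fish:
        n=np.hypot(p[:,0],p[:,1]); th=np.arctan2(n,p[:,2]); k=th/np.maximum(n,1e-9); x,y=p[:,0]*k,p[:,1]*k
    else: x,y=p[:,0]/p[:,2],p[:,1]/p[:,2]
    return np.c_[x*K[0,0]+K[0,2],y*K[1,1]+K[1,2]]
def crop(d,x0,y0,x1,y1,s,name):
    im=d["color"][y0:y1,x0:x1,::-1]; im=cv2.resize(im,None,fx=s,fy=s,interpolation=cv2.INTER_CUBIC)
    for g in range((x0//10+1)*10,x1,10): cv2.line(im,((g-x0)*s,0),((g-x0)*s,8 if g%50 else 18),(0,0,255),1)
    for g in range((y0//10+1)*10,y1,10): cv2.line(im,(0,(g-y0)*s),(8 if g%50 else 18,(g-y0)*s),(0,0,255),1)
    cv2.imwrite(f"pics/{name}.png",im)
E
python3 - <<'E'
from h import *
import pickle
t=snapshot("top"); s=snapshot("scene"); pickle.dump((t,s),open("d0.pkl","wb"))
crop(t,360,150,460,260,5,"t_bin"); crop(s,295,260,445,380,5,"s_bin"); crop(t,260,120,380,270,4,"t_roll")
crop(s,240,160,400,280,5,"s_roll")
E
```

```text
(no output)
```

View pics/t_bin.png

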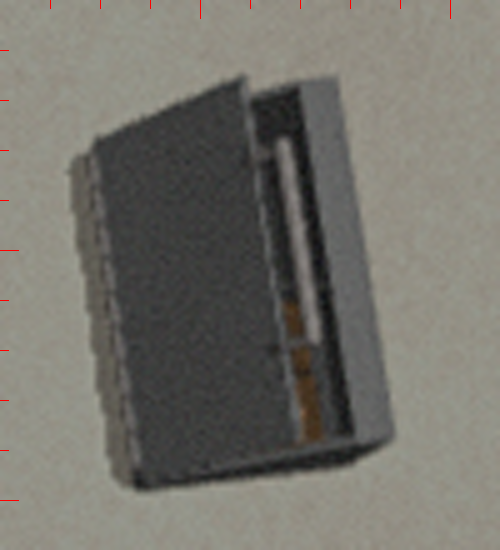

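View pics/s_bin.png

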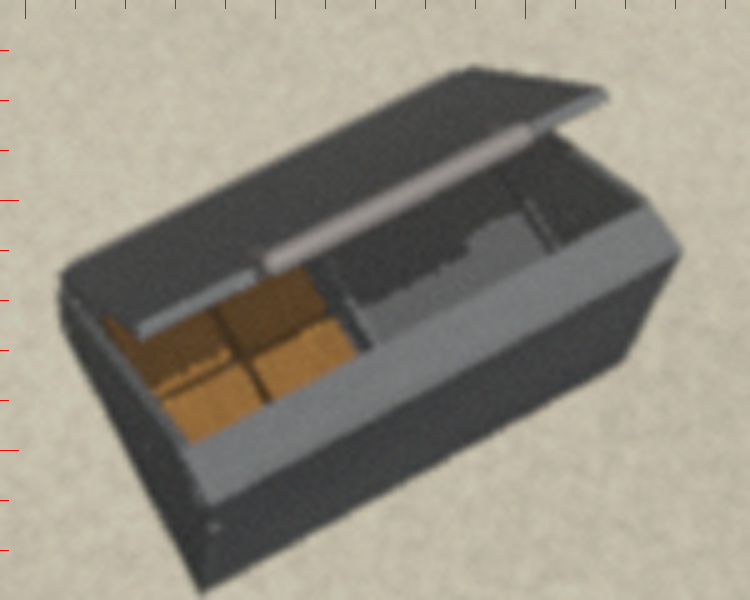

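View pics/t_roll.png

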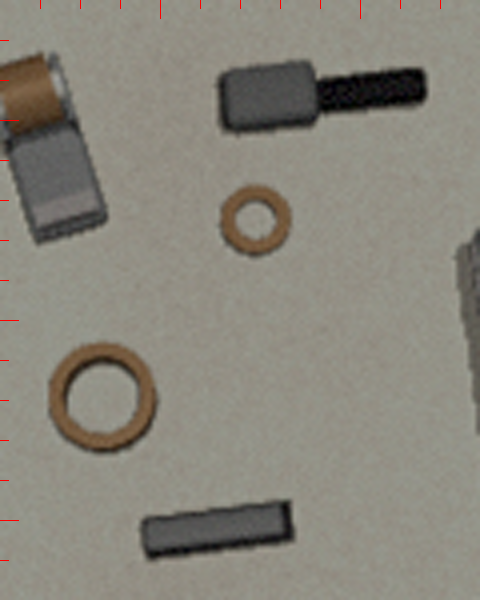

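View pics/s_roll.png

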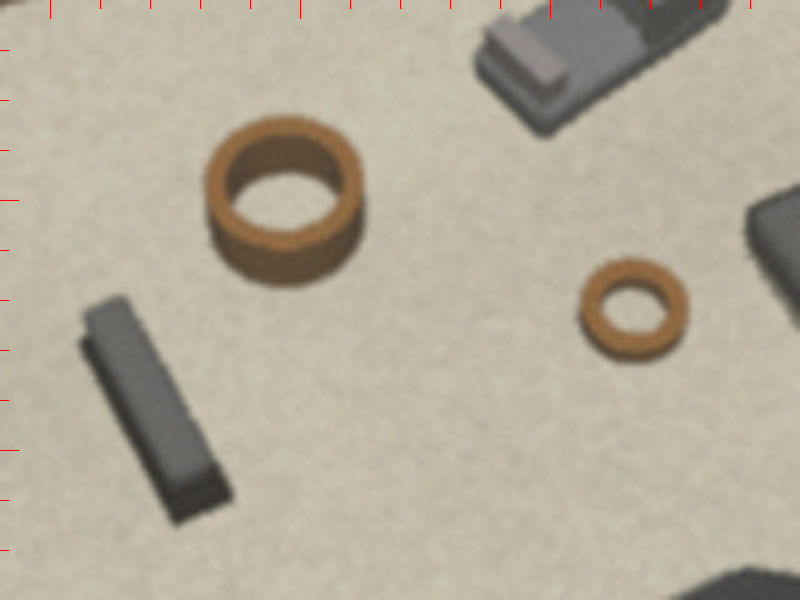

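```bash
cat > fit.py <<'E'
from h import *
import pickle
from scipy.optimize import least_squares
t,s=pickle.load(open("d0.pkl","rb"))
def toW(p,P): 
    c,sn=np.cos(p[2]),np.sin(p[2]); P=np.atleast_2d(P)
    return np.c_[p[0]+c*P[:,0]-sn*P[:,1],p[1]+sn*P[:,0]+c*P[:,1],P[:,2]]
def bar(q,y=0,l=.21,o=.015):
    f=np.radians(50)-q
    return [-.08+l*np.sin(f)-o*np.cos(f),y,.06+l*np.cos(f)+o*np.sin(f)]
if __name__=="__main__":
    obs=[(t,428,165.4,[.08,.13,.169]),(t,438.8,237.4,[.08,-.13,.169]),(t,420.2,167,[.052,.13,.169]),(t,430.8,238,[.052,-.13,.169]),
     (s,431,310.4,[.08,.13,.169]),(s,337,361,[.08,-.13,.169]),(s,335.6,378.6,[.08,-.13,0]),(s,419.4,332,[.08,.13,0]),(s,423.6,300.6,[.052,.13,.169]),(s,333,348.6,[.052,-.13,.169])]
    bo=[(s,348.4,312.6,-.065),(s,400.4,286.4,.065),(t,417,178,.065),(t,423,218,-.065)]
    def res(p,full=False):
        r=[]
        for d,u,v,P in obs: r.append(proj(d,toW(p,P))[0]-[u,v])
        for d,u,v,y in bo: r.append(proj(d,toW(p,bar(p[3],y)))[0]-[u,v])
        return np.array(r).ravel()
    f=least_squares(res,[.45,-.3,-1.4,.2],loss="soft_l1")
    print(f.x.round(4)); print(res(f.x).reshape(-1,2).round(1).tolist())
    p=f.x
    for q in [p[3],0,1.2,2.443]: print("bar",q,toW(p,bar(q)).round(4))
    print("tray",toW(p,[-.003,.0625,.02]), "hinge",toW(p,[-.08,0,.06]))
    for d,u,v in [(t,285.75,219.2),(s,296.8,196.6)]: print("roll",onz(d,u,v,.048))
    print("narrow",onz(t,323.75,175,.018), "jar", onz(t,424,280,.11))
    np.save("p.npy",p)
E
python3 fit.py
```

```text
[ 0.5389 -0.2339 -1.4494  0.3189]
[[-0.7, -0.9], [0.2, -0.0], [-0.8, -1.6], [0.1, 0.3], [0.7, -0.3], [-0.4, -0.1], [-1.1, 0.3], [0.1, 0.7], [1.5, -0.3], [-2.2, 1.2], [1.6, -0.3], [-1.0, 0.9], [-0.4, 0.9], [-0.5, -1.1]]
bar 0.3188630151624185 [[ 0.5411 -0.2514  0.2465]]
bar 0 [[ 0.5475 -0.3046  0.2065]]
bar 1.2 [[ 0.5193 -0.0733  0.254 ]]
bar 2.443 [[0.5038 0.054  0.0451]]
tray [[ 0.60058723 -0.22331838  0.02      ]] hinge [[ 0.5292208 -0.1544556  0.06     ]]
roll [0.49777355 0.20572072 0.048     ]
roll [0.50154844 0.20457485 0.048     ]
narrow [0.67522495 0.06690943 0.018     ] jar [ 0.27780934 -0.28499702  0.11      ]
```

```bash
cat > go.py <<'E'
from h import *
def delta(pos,yaw,s=None,cmd=None,tilt=None):
    """fractions (tool axes) from the measured pose to pos with tool x at world yaw, pointing down"""
    s=s or get_state(); p=np.array(s["position"]) if cmd is None else np.array(cmd)
    r=q2R(s["tcp_rot"]); 
    T=R.from_matrix(np.array([[np.cos(yaw),np.sin(yaw),0],[np.sin(yaw),-np.cos(yaw),0],[0,0,-1]]).T.T)
    if tilt is not None: T=T*R.from_rotvec(tilt)
    return (r.inv().apply(np.array(pos)-p)/.25).round(3).tolist(), ((r.inv()*T).as_rotvec()/(np.pi/2)).round(3).tolist()
E
python3 - <<'E'
import bench; print([k for k in dir(bench) if not k.startswith('__')]); print(getattr(bench,'finger_overhang',None))
from go import *
yaw=-1.4494
print(delta([.38,-.42,.38],yaw)); print(delta([.541,-.2514,.35],yaw))
E
```

```text
['IKError', 'finger_overhang', 'finish_job', 'get_state', 'snapshot']
0.022
([-0.544, -0.954, -0.478], [0.0, 0.0, 0.114])
([-0.998, -1.769, -0.358], [0.0, 0.0, 0.114])
```

>>> arm_command(deltas=[[[0,0,-0.16],[0,0,0]],[[0,0,-0.33],[0,0,0.04]],[[0,-0.1,-0.48],[0,0,0.114]],[[-0.5,-0.954,-0.48],[0,0,0.114]],[[-0.544,-0.954,-0.48],[0,0,0.114]],[[-0.544,-0.954,-0.48],[0,0,0.114]],[[-0.544,-0.954,-0.48],[0,0,0.114]],[[-0.544,-0.954,-0.48],[0,0,0.114]],[[-0.544,-0.954,-0.48],[0,0,0.114]],[[-0.544,-0.954,-0.48],[0,0,0.114]],[[-0.544,-0.954,-0.48],[0,0,0.114]],[[-0.544,-0.954,-0.48],[0,0,0.114]]], claw=0)

```text
time_s: 1.25
position: [0.3797, -0.4206, 0.3807]
tcp_rot: [0.0, 0.749, -0.663, -0.0]
ft_force: [-0.9, -0.0, -1.3]
finger_gap: 0.0444
```

```bash
python3 - <<'E'
from go import *
print(delta([.541,-.2514,.35],-1.4494), get_state()["joints"].round(2))
E
```

```text
([-0.593, -0.723, 0.122], [0.0, -0.0, 0.0]) [ 0.81  0.29 -0.07  1.61  0.02  1.24 -0.71]
```

>>> arm_command(deltas=[[[-0.59,-0.72,0.12],[0,0,0]],[[-0.59,-0.72,0.12],[0,0,0]],[[-0.59,-0.72,0.12],[0,0,0]],[[-0.59,-0.72,0.12],[0,0,0]],[[-0.59,-0.72,0.12],[0,0,0]],[[-0.59,-0.72,0.12],[0,0,0]],[[-0.59,-0.72,0.12],[0,0,0]],[[-0.59,-0.72,0.12],[0,0,0]],[[-0.59,-0.72,0.12],[0,0,0]],[[-0.59,-0.72,0.12],[0,0,0]]])

```text
time_s: 2.08
position: [0.5394, -0.2549, 0.3508]
tcp_rot: [0.001, 0.747, -0.664, 0.0]
ft_force: [-0.4, -0.4, 0.3]
finger_gap: 0.0439
```

```bash
cat > wr.py <<'E'
import sys
from fit import *
n,q=sys.argv[1],float(sys.argv[2])
p=np.load("p.npy"); d=snapshot("wrist"); pickle.dump(d,open(f"{n}.pkl","wb"))
im=cv2.resize(d["color"][:,:,::-1],(800,500),interpolation=cv2.INTER_CUBIC); k=1.25
im=np.ascontiguousarray(im); cv2.imwrite(f"pics/{n}.png",im)
im2=im.copy()
def L(a,b,c):
    A,B=np.array(a),np.array(b)
    pts=proj(d,toW(p,np.array([A+(B-A)*u for u in np.linspace(0,1,10)])),True)*k
    cv2.polylines(im2,[pts.round().astype(int)],False,c,1)
L(bar(q,-.065),bar(q,.065),(0,0,255))
for x in(.08,.052): L([x,-.13,.169],[x,.13,.169],(0,255,0))
L(bar(q,-.128,.17,0),bar(q,.128,.17,0),(255,255,0)); L([-.08,-.128,.06],[-.08,.128,.06],(255,0,255))
for a in [(-1,-1),(1,-1),(1,1),(-1,1)]:
    pass
c=[[-.003+.061*i,.0625+.061*j,.036] for i,j in [(-1,-1),(1,-1),(1,1),(-1,1),(-1,-1)]]
for i in range(4): L(c[i],c[i+1],(0,255,255))
cv2.imwrite(f"pics/{n}_o.png",im2)
print(get_state()["position"],get_state()["ft_force"])
E
python3 wr.py w1 0.319
```

```text
[ 0.53956311 -0.25456031  0.35086968] [ 0.06661124 -0.14128447  0.24443788]
```

View pics/w1_o.png

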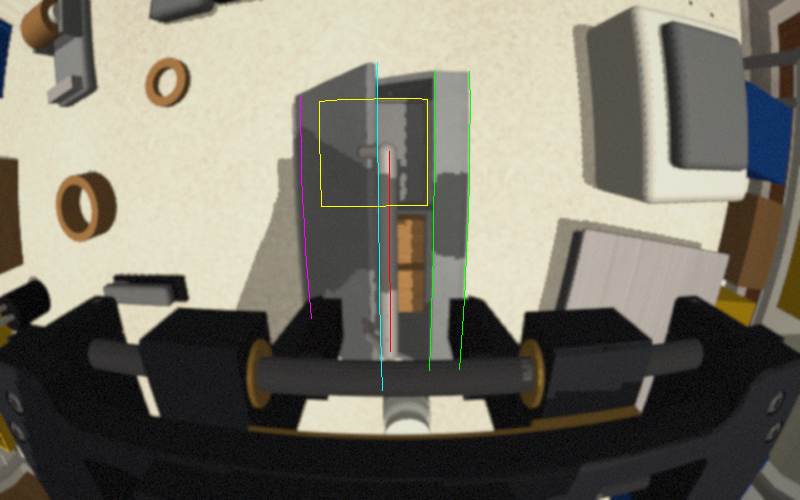

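```bash
python3 - <<'E'
from go import *
print(delta([.541,-.2514,.249],-1.4494), get_state()["joints"].round(2))
E
```

```text
([-0.012, -0.007, 0.407], [0.0, -0.001, -0.002]) [ 0.5   0.37 -0.17  1.57  0.07  1.2  -1.15]
```

>>> arm_command(deltas=[[[-0.01,-0.007,0.1],[0,0,0]],[[-0.01,-0.007,0.2],[0,0,0]],[[-0.01,-0.007,0.3],[0,0,0]],[[-0.01,-0.007,0.37],[0,0,0]],[[-0.01,-0.007,0.405],[0,0,0]],[[-0.01,-0.007,0.405],[0,0,0]],[[-0.01,-0.007,0.405],[0,0,0]]])

```text
time_s: 2.72
position: [0.5422, -0.2502, 0.2501]
tcp_rot: [0.0, 0.748, -0.663, 0.0]
ft_force: [-0.4, -0.9, 0.5]
finger_gap: 0.044
```

>>> arm_command(deltas=[[[0,0,0],[0,0,0]],[[0,0,0],[0,0,0]],[[0,0,0],[0,0,0]],[[0,0,0],[0,0,0]],[[0,0,0],[0,0,0]],[[0,0,0],[0,0,0]]], claw=-1, squeeze=25)

```text
time_s: 3.22
position: [0.5425, -0.2497, 0.25]
tcp_rot: [0.0, 0.749, -0.663, 0.001]
ft_force: [-0.6, -0.6, 1.9]
finger_gap: 0.0106
```

```bash
python3 wr.py w2 0.319
```

```text
[ 0.54251813 -0.24973585  0.24998314] [ 0.13541259 -1.48143509  2.73388815]
```

View pics/w2_o.png

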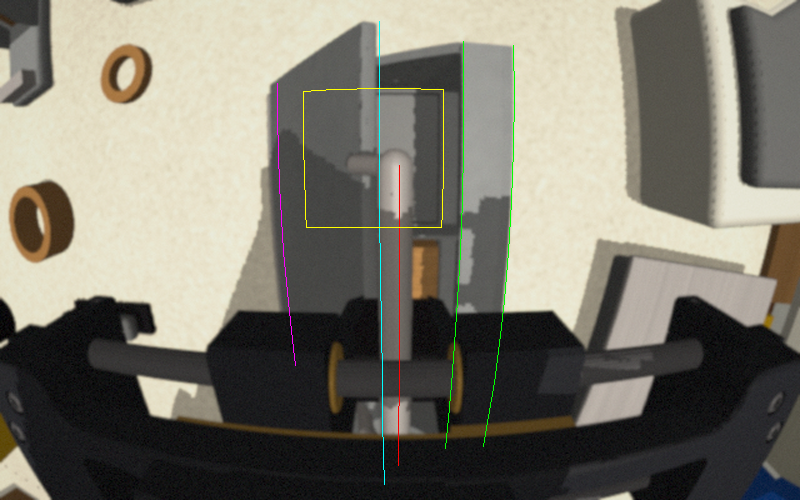

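```bash
cat > arc.py <<'E'
import sys
from fit import *
def arc(q0,q1,n,hold=1):
    b0=np.array(bar(q0)); o=[]
    for i in range(1,n+1):
        d=np.array(bar(q0+(q1-q0)*i/n))-b0; o.append([[round(d[0]/.25,3),0,round(-d[2]/.25,3)],[0,0,0]])
    return o+[o[-1]]*hold
if __name__=="__main__":
    for a in sys.argv[1:]:
        x=a.split(','); print(arc(float(x[0]),float(x[1]),int(x[2])))
E
python3 arc.py .319,1.35,11 1.35,2.0,8 2.0,2.44,7
```

```text
[[[np.float64(-0.072), 0, np.float64(-0.033)], [0, 0, 0]], [[np.float64(-0.146), 0, np.float64(-0.06)], [0, 0, 0]], [[np.float64(-0.222), 0, np.float64(-0.079)], [0, 0, 0]], [[np.float64(-0.3), 0, np.float64(-0.091)], [0, 0, 0]], [[np.float64(-0.379), 0, np.float64(-0.096)], [0, 0, 0]], [[np.float64(-0.458), 0, np.float64(-0.093)], [0, 0, 0]], [[np.float64(-0.536), 0, np.float64(-0.083)], [0, 0, 0]], [[np.float64(-0.613), 0, np.float64(-0.066)], [0, 0, 0]], [[np.float64(-0.688), 0, np.float64(-0.042)], [0, 0, 0]], [[np.float64(-0.761), 0, np.float64(-0.01)], [0, 0, 0]], [[np.float64(-0.83), 0, np.float64(0.028)], [0, 0, 0]], [[np.float64(-0.83), 0, np.float64(0.028)], [0, 0, 0]]]
[[[np.float64(-0.057), 0, np.float64(0.038)], [0, 0, 0]], [[np.float64(-0.11), 0, np.float64(0.081)], [0, 0, 0]], [[np.float64(-0.16), 0, np.float64(0.127)], [0, 0, 0]], [[np.float64(-0.206), 0, np.float64(0.178)], [0, 0, 0]], [[np.float64(-0.248), 0, np.float64(0.232)], [0, 0, 0]], [[np.float64(-0.285), 0, np.float64(0.289)], [0, 0, 0]], [[np.float64(-0.318), 0, np.float64(0.35)], [0, 0, 0]], [[np.float64(-0.345), 0, np.float64(0.412)], [0, 0, 0]], [[np.float64(-0.345), 0, np.float64(0.412)], [0, 0, 0]]]
[[[np.float64(-0.018), 0, np.float64(0.05)], [0, 0, 0]], [[np.float64(-0.032), 0, np.float64(0.101)], [0, 0, 0]], [[np.float64(-0.043), 0, np.float64(0.152)], [0, 0, 0]], [[np.float64(-0.052), 0, np.float64(0.205)], [0, 0, 0]], [[np.float64(-0.056), 0, np.float64(0.258)], [0, 0, 0]], [[np.float64(-0.058), 0, np.float64(0.31)], [0, 0, 0]], [[np.float64(-0.056), 0, np.float64(0.363)], [0, 0, 0]], [[np.float64(-0.056), 0, np.float64(0.363)], [0, 0, 0]]]
```

>>> arm_command(deltas=[[[-0.072,0,-0.033],[0,0,0]],[[-0.146,0,-0.06],[0,0,0]],[[-0.222,0,-0.079],[0,0,0]],[[-0.3,0,-0.091],[0,0,0]],[[-0.379,0,-0.096],[0,0,0]],[[-0.458,0,-0.093],[0,0,0]],[[-0.536,0,-0.083],[0,0,0]],[[-0.613,0,-0.066],[0,0,0]],[[-0.688,0,-0.042],[0,0,0]],[[-0.761,0,-0.01],[0,0,0]],[[-0.83,0,0.028],[0,0,0]],[[-0.83,0,0.028],[0,0,0]]])

```text
time_s: 4.27
position: [0.5163, -0.0415, 0.2402]
tcp_rot: [0.001, 0.75, -0.662, -0.0]
ft_force: [4.2, -1.8, -8.3]
finger_gap: 0.0105
```

```bash
python3 - <<'E'
from fit import *
s=get_state(); p=np.load("p.npy"); print(toW(p,bar(1.35)),s["position"],s["ft_force"],s["joints"].round(2)); 
t=snapshot("scene"); crop(t,220,150,440,380,3,"s2")
E
```

```text
[[ 0.51592126 -0.04546375  0.23963546]] [ 0.51629647 -0.04154373  0.24023424] [ 4.23353479 -1.83859668 -8.34691458] [ 0.2   0.35 -0.26  1.89  0.11  0.91 -1.55]
```

View pics/s2.png

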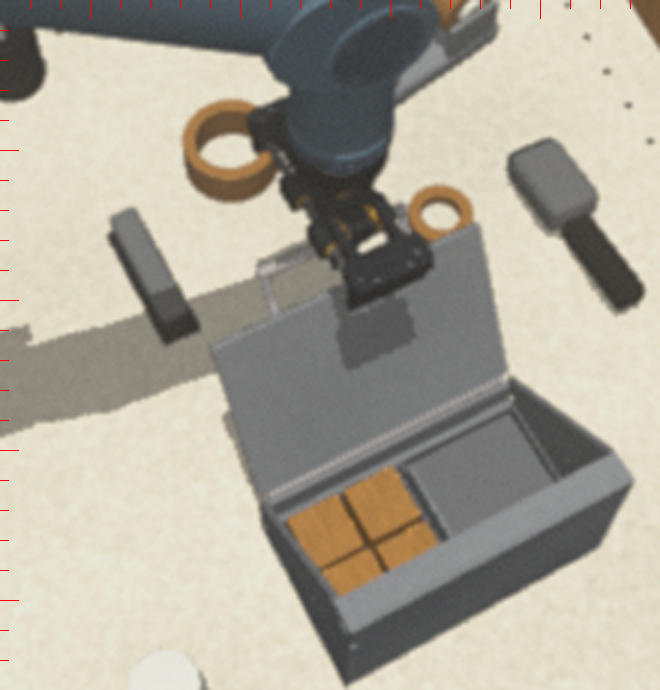

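>>> arm_command(deltas=[[[-0.057,0,0.038],[0,0,0]],[[-0.11,0,0.081],[0,0,0]],[[-0.16,0,0.127],[0,0,0]],[[-0.206,0,0.178],[0,0,0]],[[-0.248,0,0.232],[0,0,0]],[[-0.285,0,0.289],[0,0,0]],[[-0.318,0,0.35],[0,0,0]],[[-0.345,0,0.412],[0,0,0]],[[-0.345,0,0.412],[0,0,0]]])

```text
time_s: 5.07
position: [0.506, 0.0403, 0.137]
tcp_rot: [0.002, 0.749, -0.663, 0.0]
ft_force: [3.7, -6.2, -6.5]
finger_gap: 0.0095
```

>>> arm_command(deltas=[[[-0.018,0,0.05],[0,0,0]],[[-0.032,0,0.101],[0,0,0]],[[-0.043,0,0.152],[0,0,0]],[[-0.052,0,0.205],[0,0,0]],[[-0.056,0,0.258],[0,0,0]],[[-0.058,0,0.31],[0,0,0]],[[-0.057,0,0.365],[0,0,0]],[[-0.057,0,0.365],[0,0,0]],[[-0.057,0,0.365],[0,0,0]]])

```text
time_s: 5.82
position: [0.5042, 0.0548, 0.0476]
tcp_rot: [0.002, 0.748, -0.663, -0.0]
ft_force: [0.6, -6.5, -3.9]
finger_gap: 0.0088
```

```bash
python3 - <<'E'
from fit import *
s=get_state(); p=np.load("p.npy"); print(toW(p,bar(2.443)),s["position"],s["ft_force"],s["joints"].round(2)); 
t=snapshot("scene"); crop(t,220,150,440,380,3,"s3")
E
```

```text
[[0.50378376 0.05400507 0.0450968 ]] [0.50418642 0.05478813 0.04755617] [ 0.59232679 -6.53621259 -3.93987783] [-0.04  0.65 -0.2   2.02  0.25  0.5  -1.87]
```

View pics/s3.png

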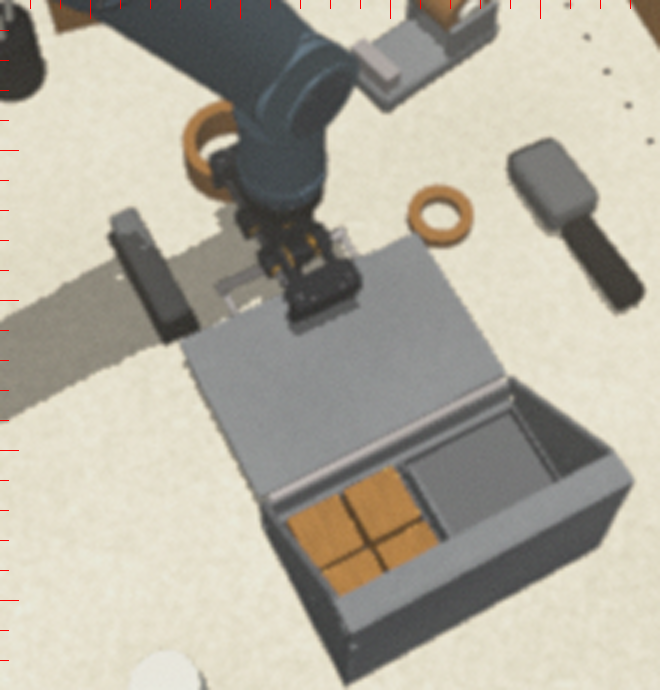

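>>> arm_command(deltas=[[[0,0,0],[0,0,0]],[[0,0,0],[0,0,0]],[[0,0,0],[0,0,0]],[[0,0,0],[0,0,0]]], claw=-0.4)

```text
time_s: 6.2
position: [0.5053, 0.0573, 0.0488]
tcp_rot: [-0.001, 0.749, -0.663, 0.0]
ft_force: [0.2, -0.8, 0.5]
finger_gap: 0.0268
```

>>> arm_command(deltas=[[[0,0,-0.05],[0,0,0]],[[0,0,-0.15],[0,0,0]],[[0,0,-0.3],[0,0,0]],[[0,0,-0.45],[0,0,0]],[[0,0,-0.6],[0,0,0]],[[0,0,-0.72],[0,0,0]],[[0,0,-0.8],[0,0,0]],[[0,0,-0.8],[0,0,0]],[[0,0,-0.8],[0,0,0]]])

```text
time_s: 6.95
position: [0.5054, 0.0568, 0.2493]
tcp_rot: [-0.001, 0.749, -0.663, 0.001]
ft_force: [-0.2, 0.6, -0.0]
finger_gap: 0.0261
```

```bash
python3 wr.py w3 2.443; python3 - <<'E'
from fit import *
t=snapshot("scene"); crop(t,220,150,440,380,3,"s4")
E
```

```text
[0.50456821 0.0566084  0.24803216] [-0.85813461 -0.02377018 -0.07755556]
```

View pics/w3_o.png

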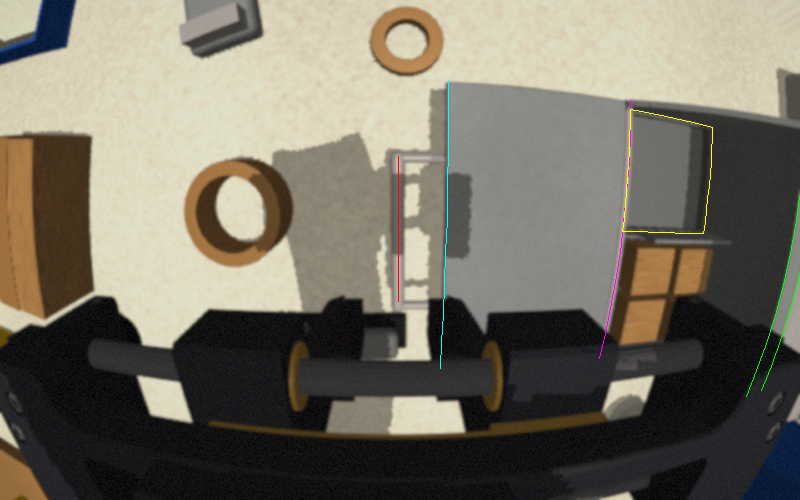

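View pics/s4.png

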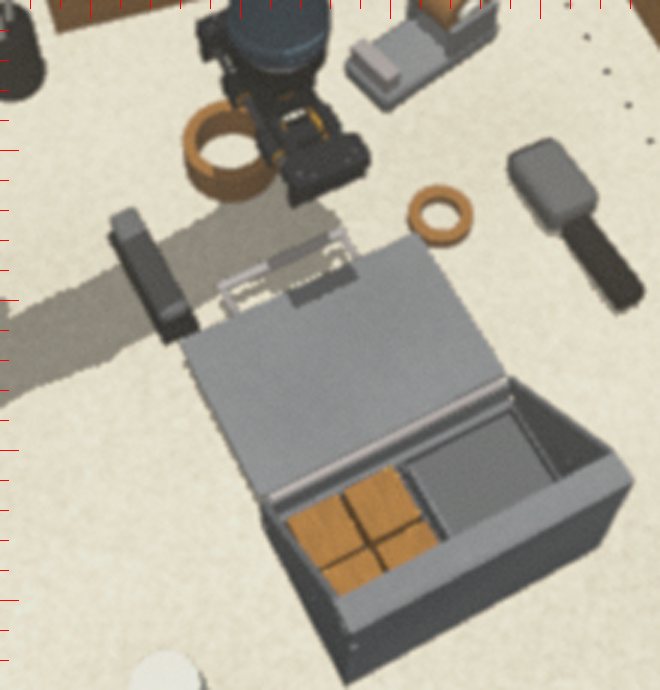

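```bash
python3 - <<'E'
from fit import *
t,s=pickle.load(open("d0.pkl","rb"))
for u,v in [(227,198),(223,252),(183,195)]: print(onz(t,u,v,.1).round(3))
from go import *
p=np.load("p.npy"); yaw=p[2]; ex=np.array([np.cos(yaw),np.sin(yaw),0])
c=np.array([.4997,.205,0]); print(delta(c-.043*ex+[0,0,.2],yaw))
E
```

```text
[0.565 0.416 0.1  ]
[0.369 0.421 0.1  ]
[0.574 0.576 0.1  ]
([-0.764, -0.055, 0.189], [0.001, 0.0, 0.0])
```

>>> arm_command(deltas=[[[-0.764,-0.055,0.1],[0,0,0]],[[-0.764,-0.055,0.1],[0,0,0]],[[-0.764,-0.055,0.1],[0,0,0]],[[-0.764,-0.055,0.1],[0,0,0]],[[-0.764,-0.055,0.1],[0,0,0]],[[-0.764,-0.055,0.1],[0,0,0]],[[-0.764,-0.055,0.1],[0,0,0]],[[-0.764,-0.055,0.1],[0,0,0]]], claw=0.1)

```text
time_s: 7.72
position: [0.4948, 0.2465, 0.2219]
tcp_rot: [0.001, 0.749, -0.663, -0.0]
ft_force: [0.2, -0.3, 0.5]
finger_gap: 0.0487
```

```bash
cat > rollov.py <<'E'
import sys
from fit import *
n,x,y,z=sys.argv[1],*map(float,sys.argv[2:5])
d=snapshot("wrist"); pickle.dump(d,open(f"{n}.pkl","wb"))
im=np.ascontiguousarray(cv2.resize(d["color"][:,:,::-1],(800,500),interpolation=cv2.INTER_CUBIC))
a=np.linspace(0,2*np.pi,60)
cv2.imwrite(f"pics/{n}.png",im)
for r,h,c in [(.05,.048,(0,255,0)),(.036,.048,(0,0,255)),(.05,0,(255,0,0))]:
    pts=proj(d,np.c_[x+r*np.cos(a),y+r*np.sin(a),0*a+h+z],True)*1.25
    cv2.polylines(im,[pts.round().astype(int)],True,c,1)
cv2.imwrite(f"pics/{n}_o.png",im); print(get_state()["position"])
E
python3 rollov.py w4 .4997 .205 0
```

```text
[0.4952412  0.24590579 0.22221182]
```

View pics/w4_o.png

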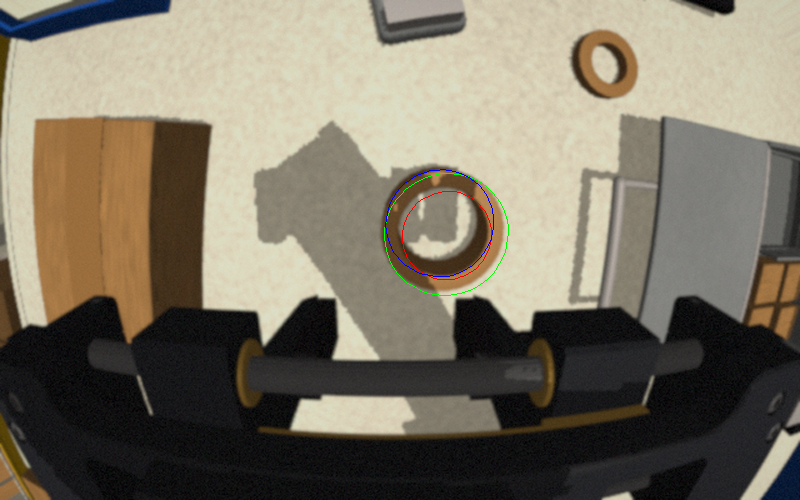

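```bash
python3 - <<'E'
from go import *
print(delta([.4953,.2487,.044],-1.4494), get_state()["joints"].round(2))
E
```

```text
([-0.012, -0.003, 0.713], [0.001, -0.001, -0.001]) [-0.28  0.44 -0.34  1.82  0.18  0.91 -2.15]
```

>>> arm_command(deltas=[[[-0.012,-0.003,0.12],[0,0,0]],[[-0.012,-0.003,0.26],[0,0,0]],[[-0.012,-0.003,0.4],[0,0,0]],[[-0.012,-0.003,0.52],[0,0,0]],[[-0.012,-0.003,0.62],[0,0,0]],[[-0.012,-0.003,0.68],[0,0,0]],[[-0.012,-0.003,0.713],[0,0,0]],[[-0.012,-0.003,0.713],[0,0,0]],[[-0.012,-0.003,0.713],[0,0,0]]])

```text
time_s: 8.52
position: [0.4962, 0.25, 0.0453]
tcp_rot: [0.0, 0.748, -0.663, 0.0]
ft_force: [0.1, 0.8, 0.4]
finger_gap: 0.0484
```

>>> arm_command(deltas=[[[0,0,0],[0,0,0]],[[0,0,0],[0,0,0]],[[0,0,0],[0,0,0]],[[0,0,0],[0,0,0]],[[0,0,0],[0,0,0]],[[0,0,0],[0,0,0]]], claw=-1, squeeze=40)

```text
time_s: 9.02
position: [0.4959, 0.2509, 0.0453]
tcp_rot: [-0.0, 0.749, -0.663, 0.0]
ft_force: [0.1, -0.6, 2.0]
finger_gap: 0.0126
```

```bash
python3 rollov.py w5 .5005 .206 0
```

```text
[0.49594004 0.25089248 0.04528219]
```

View pics/w5_o.png

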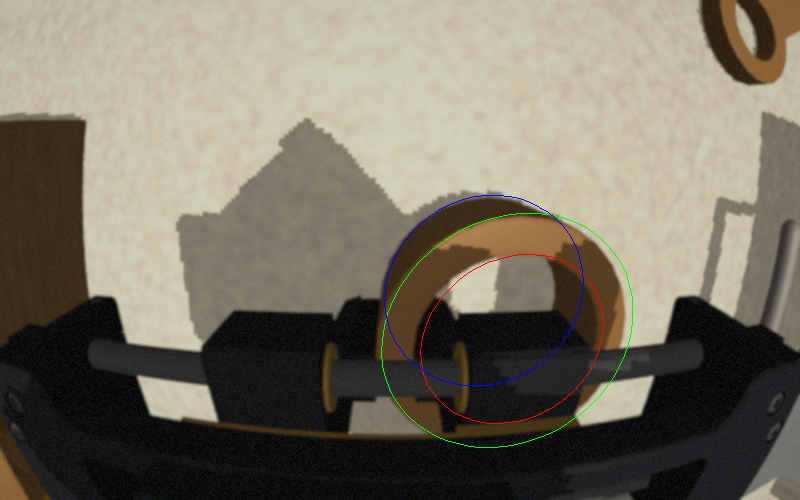

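>>> arm_command(deltas=[[[0,0,-0.04],[0,0,0]],[[0,0,-0.12],[0,0,0]],[[0,0,-0.24],[0,0,0]],[[0,0,-0.36],[0,0,0]],[[0,0,-0.48],[0,0,0]],[[0,0,-0.6],[0,0,0]],[[0,0,-0.7],[0,0,0]],[[0,0,-0.78],[0,0,0]],[[0,0,-0.8],[0,0,0]],[[0,0,-0.8],[0,0,0]]])

```text
time_s: 9.9
position: [0.4961, 0.2511, 0.2464]
tcp_rot: [-0.001, 0.749, -0.663, 0.001]
ft_force: [-1.1, -0.0, -3.1]
finger_gap: 0.0126
```

```bash
python3 - <<'E'
from go import *
s=get_state(); r=q2R(s["tcp_rot"]); 
print("roll bottom h", s["position"][2]-.0453)
E
python3 rollov.py w6 .5005 .207 .2
python3 - <<'E'
from fit import *
from go import *
p=np.load("p.npy"); yaw=p[2]; tr=toW(p,[-.003-.043,.0625,0])[0]
print(tr, delta([tr[0],tr[1],.245],yaw),delta([tr[0],tr[1]+.25,.245],yaw),get_state()["ft_force"])
E
```

```text
roll bottom h 0.20110666737047464
[0.4954062  0.25054906 0.24476865]
[ 0.59537887 -0.18063497  0.        ] ([1.761, -0.188, -0.001], [0.0, -0.0, 0.0]) ([0.768, -0.309, -0.001], [0.0, -0.0, 0.0]) [ 0.13184774  0.70550838 -2.59721471]
```

View pics/w6_o.png

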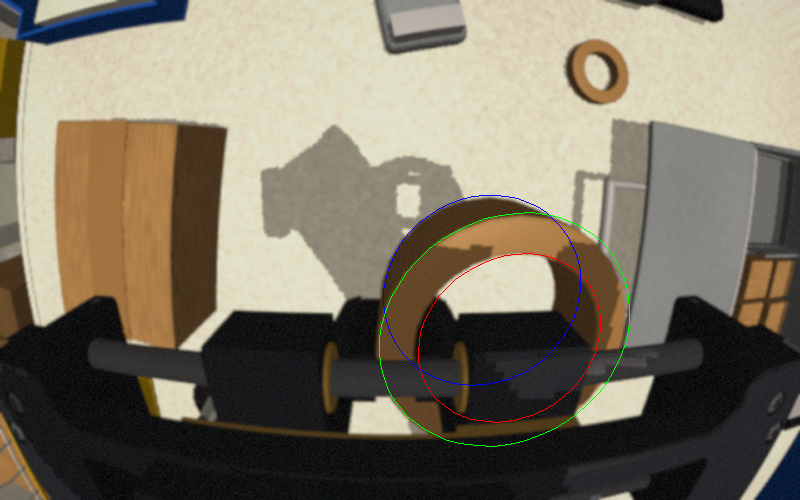

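```bash
python3 - <<'E'
from fit import *
d=pickle.load(open("w6.pkl","rb")); tcp=np.array([.4954,.2505])
from math import *
ex=np.array([cos(-1.4494),sin(-1.4494)]); ey=np.array([-ex[1],ex[0]])*-1  # tool y
x0,y0,x1,y1,k=290,140,520,360,3
im=np.ascontiguousarray(cv2.resize(d["color"][y0:y1,x0:x1,::-1],None,fx=k,fy=k,interpolation=cv2.INTER_CUBIC))
a=np.linspace(0,2*np.pi,80)
for ox,col in [(.043,(0,0,255)),(.0405,(0,255,0))]:
    c=tcp+ox*ex+(-.003)*0*ey
    for r,h in [(.05,.048),(.036,.048),(.05,0)]:
        z=.2448-.0453
        pts=(proj(d,np.c_[c[0]+r*np.cos(a),c[1]+r*np.sin(a),0*a+h+z],True)-[x0,y0])*k
        cv2.polylines(im,[pts.round().astype(int)],True,col,1)
cv2.imwrite("pics/w6z.png",im)
E
```

```text
(no output)
```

View pics/w6z.png

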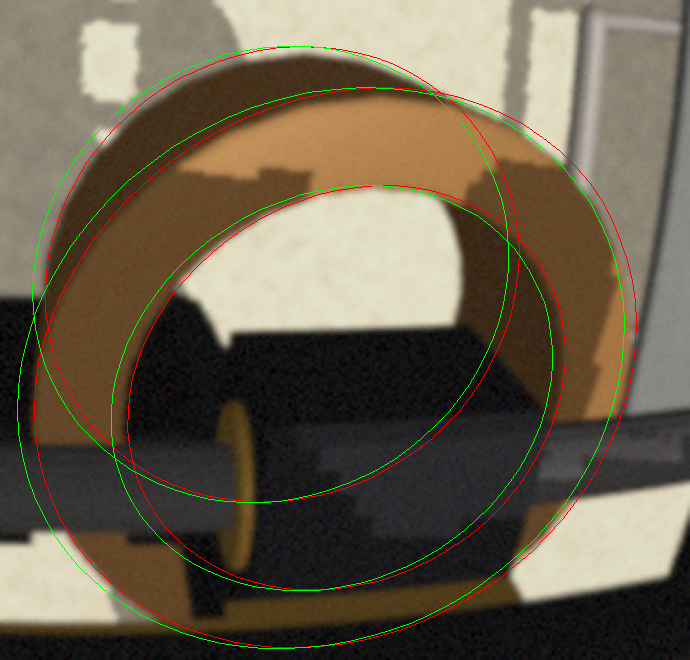

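>>> arm_command(deltas=[[[0.12,-0.013,0],[0,0,0]],[[0.24,-0.026,0],[0,0,0]],[[0.36,-0.038,0],[0,0,0]],[[0.48,-0.051,0],[0,0,0]],[[0.6,-0.064,0],[0,0,0]],[[0.72,-0.077,0],[0,0,0]],[[0.84,-0.09,0],[0,0,0]],[[0.96,-0.102,0],[0,0,0]]])

```text
time_s: 10.62
position: [0.5489, 0.014, 0.2428]
tcp_rot: [0.001, 0.749, -0.663, -0.001]
ft_force: [0.4, 0.2, -2.1]
finger_gap: 0.0129
```

>>> arm_command(deltas=[[[0.12,-0.013,0],[0,0,0]],[[0.24,-0.026,0],[0,0,0]],[[0.36,-0.038,0],[0,0,0]],[[0.48,-0.051,0],[0,0,0]],[[0.6,-0.064,0],[0,0,0]],[[0.68,-0.074,0],[0,0,0]],[[0.74,-0.08,0],[0,0,0]],[[0.78,-0.084,0],[0,0,0]],[[0.8,-0.086,0],[0,0,0]],[[0.8,-0.086,0],[0,0,0]]])

```text
time_s: 11.45
position: [0.5955, -0.1804, 0.2441]
tcp_rot: [0.0, 0.749, -0.663, -0.001]
ft_force: [1.2, -0.1, -2.4]
finger_gap: 0.0128
```

```bash
cat > tray.py <<'E'
import sys
from fit import *
n,z0=sys.argv[1],float(sys.argv[2])
s=get_state(); p=np.load("p.npy"); d=snapshot("wrist"); pickle.dump((d,s),open(f"{n}.pkl","wb")); tcp=s["position"]
im=np.ascontiguousarray(cv2.resize(d["color"][:,:,::-1],(800,500),interpolation=cv2.INTER_CUBIC)); cv2.imwrite(f"pics/{n}.png",im)
def pl(P,c): cv2.polylines(im,[(proj(d,P,True)*1.25).round().astype(int)],False,c,1)
def sq(h,z): 
    c=[[-.003+h*i,.0625+h*j,z] for i,j in [(-1,-1),(1,-1),(1,1),(-1,1),(-1,-1)]]
    return toW(p,np.vstack([np.linspace(c[i],c[i+1],12) for i in range(4)]))
pl(sq(.061,.036),(0,255,255)); pl(sq(.058,.023),(255,255,0))
pl(toW(p,np.linspace([.052,-.13,.169],[.052,.13,.169],12)),(0,255,0)); pl(toW(p,np.linspace([.08,-.13,.169],[.08,.13,.169],12)),(0,255,0))
pl(toW(p,np.linspace([-.08,-.13,.06],[-.08,.13,.06],12)),(255,0,255))
a=np.linspace(0,2*np.pi,60); X=q2R(s["tcp_rot"]).apply([1,0,0]); c=tcp+.0425*X
for h,r in[(.048,.05),(0,.05)]: pl(np.c_[c[0]+r*np.cos(a),c[1]+r*np.sin(a),0*a+tcp[2]-.0453+h],(0,0,255))
cv2.imwrite(f"pics/{n}_o.png",im)
tc=toW(p,[-.003,.0625,0])[0]; e=(tc-c)[:2]; u=np.array([np.cos(p[2]),np.sin(p[2])]); v=np.array([-u[1],u[0]])
print("tcp",tcp,"roll err bin xy (tray-roll) mm",(e@u*1e3).round(1),(e@v*1e3).round(1),"bottom z",tcp[2]-.0453,"F",s["ft_force"].round(1),"j",s["joints"].round(2))
E
python3 tray.py w7 0; python3 - <<'E'
from fit import *
t=snapshot("scene"); crop(t,220,150,440,380,3,"s5"); crop(snapshot("top"),340,130,470,280,4,"t5")
E
```

```text
tcp [ 0.5954887  -0.18037776  0.24412382] roll err bin xy (tray-roll) mm 0.7 -0.1 bottom z 0.19882382370359886 F [ 1.2 -0.1 -2.4] j [ 0.38  0.52 -0.22  1.62  0.12  1.02 -1.33]
```

View pics/w7_o.png

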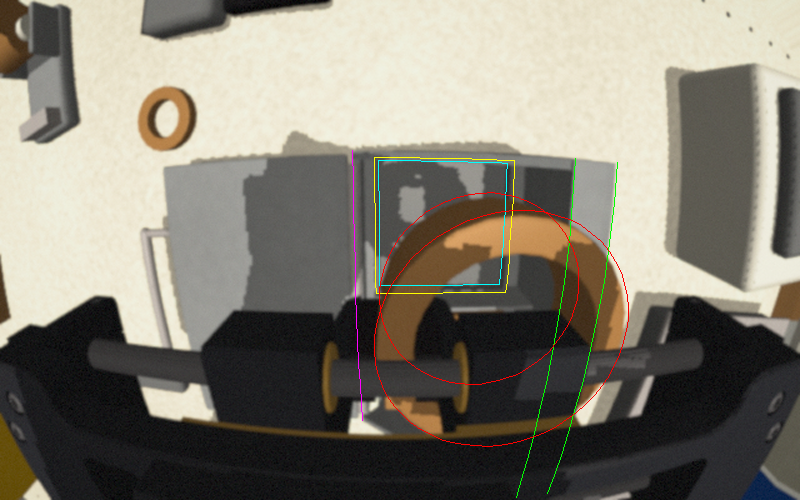

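View pics/s5.png

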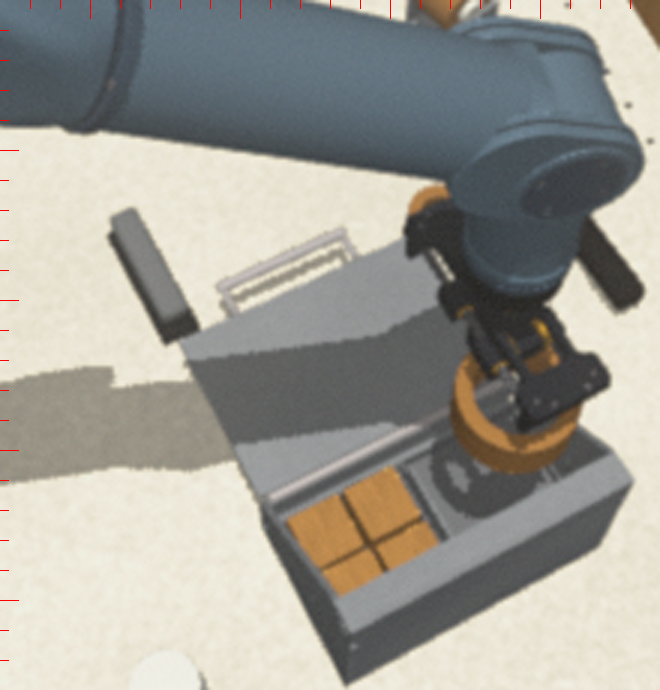

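Zoom in on the wrist view to check the tray and ledge overlay.

```bash
python3 - <<'E'
import cv2
im=cv2.imread("pics/w7_o.png")[130:330,330:640]; cv2.imwrite("pics/w7z.png",cv2.resize(im,None,fx=2.5,fy=2.5,interpolation=cv2.INTER_CUBIC))
im=cv2.imread("pics/w7.png")[130:330,330:640]; cv2.imwrite("pics/w7y.png",cv2.resize(im,None,fx=2.5,fy=2.5,interpolation=cv2.INTER_CUBIC))
E
```

```text
(no output)
```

View pics/w7z.png

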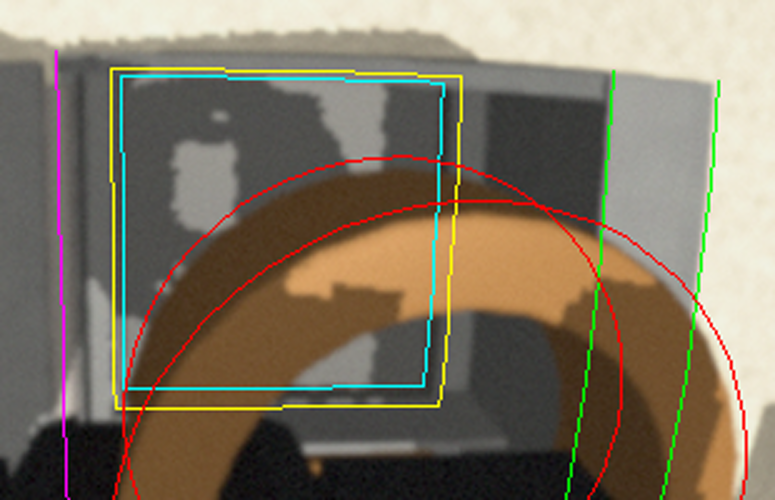

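View pics/w7y.png

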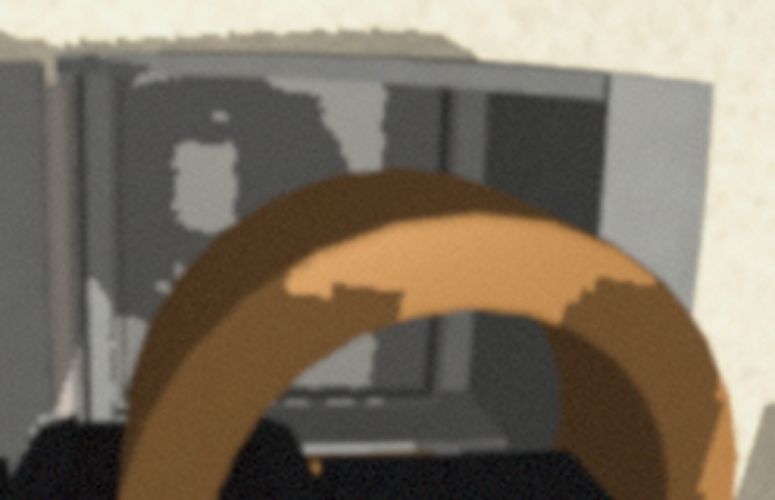

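>>> arm_command(deltas=[[[0,0.004,0.08],[0,0,0]],[[0,0.004,0.18],[0,0,0]],[[0,0.004,0.28],[0,0,0]],[[0,0.004,0.36],[0,0,0]],[[0,0.004,0.42],[0,0,0]],[[0,0.004,0.47],[0,0,0]],[[0,0.004,0.5],[0,0,0]],[[0,0.004,0.52],[0,0,0]],[[0,0.004,0.52],[0,0,0]],[[0,0.004,0.52],[0,0,0]]])

```text
time_s: 12.43
position: [0.5953, -0.1803, 0.1156]
tcp_rot: [-0.0, 0.749, -0.663, 0.0]
ft_force: [0.1, 0.4, -0.6]
finger_gap: 0.0127
```

```bash
python3 tray.py w8 0; python3 - <<'E'
from fit import *
t=snapshot("scene"); crop(t,330,230,440,330,6,"s6"); 
E
```

```text
tcp [ 0.59525872 -0.18027213  0.11555765] roll err bin xy (tray-roll) mm 0.9 0.1 bottom z 0.07025764814136334 F [ 0.1  0.4 -0.6] j [ 0.36  0.68 -0.19  1.7   0.17  0.78 -1.36]
```

View pics/w8_o.png

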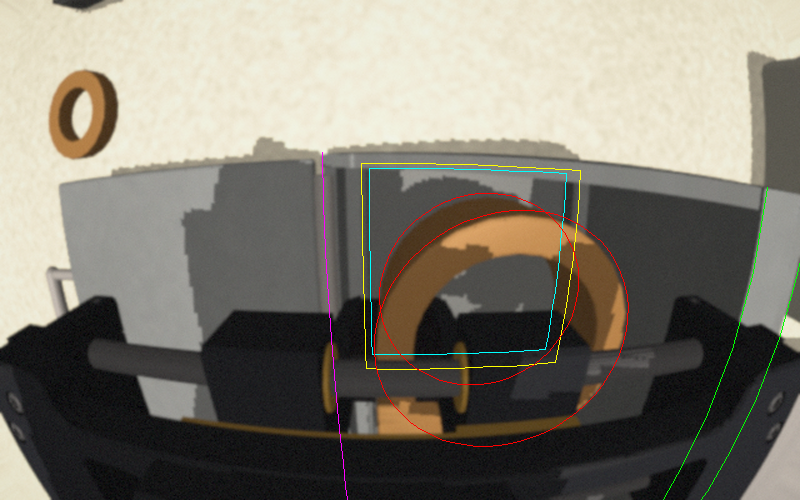

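View pics/s6.png

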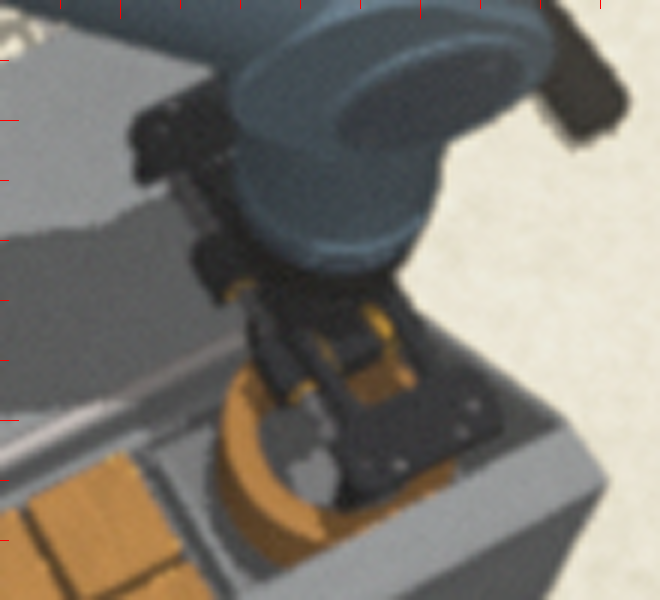

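```bash
python3 - <<'E'
import cv2
im=cv2.imread("pics/w8_o.png")[140:340,310:640]
a=cv2.imread("pics/w8.png")[140:340,310:640]
import numpy as np
a=cv2.convertScaleAbs(a,alpha=1.6); im=cv2.convertScaleAbs(im,alpha=1.4)
cv2.imwrite("pics/w8z.png",cv2.resize(np.vstack([im[:140],a[:150]]),None,fx=2.05,fy=2.05,interpolation=cv2.INTER_CUBIC))
E
```

```text
(no output)
```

View pics/w8z.png

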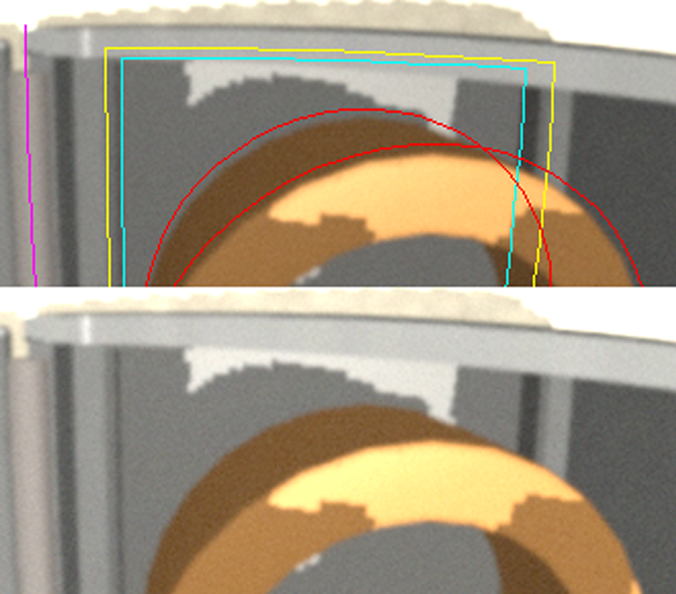

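>>> arm_command(deltas=[[[0,0,0.04],[0,0,0]],[[0,0,0.08],[0,0,0]],[[0,0,0.11],[0,0,0]],[[0,0,0.14],[0,0,0]],[[0,0,0.155],[0,0,0]],[[0,0,0.16],[0,0,0]],[[0,0,0.16],[0,0,0]],[[0,0,0.16],[0,0,0]]])

```text
time_s: 13.2
position: [0.595, -0.1804, 0.0751]
tcp_rot: [-0.0, 0.749, -0.663, 0.0]
ft_force: [-0.3, -0.8, -1.8]
finger_gap: 0.0123
```

```bash
python3 tray.py w9 0
```

```text
tcp [ 0.59500922 -0.18042868  0.07510746] roll err bin xy (tray-roll) mm 0.7 0.3 bottom z 0.02980746234709119 F [-0.3 -0.8 -1.8] j [ 0.35  0.74 -0.18  1.71  0.18  0.71 -1.37]
```

View pics/w9_o.png

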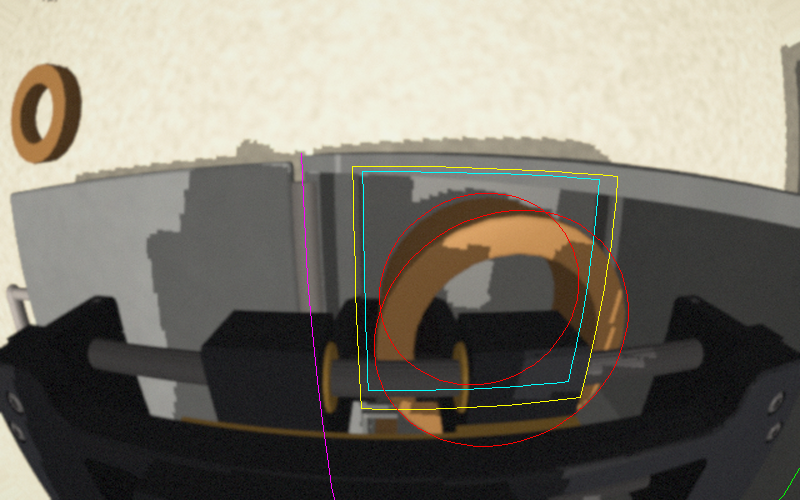

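>>> arm_command(deltas=[[[0,0,0.008],[0,0,0]],[[0,0,0.016],[0,0,0]],[[0,0,0.022],[0,0,0]],[[0,0,0.025],[0,0,0]],[[0,0,0.027],[0,0,0]],[[0,0,0.027],[0,0,0]],[[0,0,0.027],[0,0,0]]])

```text
time_s: 13.83
position: [0.5947, -0.1804, 0.0683]
tcp_rot: [0.0, 0.749, -0.663, -0.0]
ft_force: [-0.7, 0.7, 0.8]
finger_gap: 0.0125
```

>>> arm_command(deltas=[[[0,0,0],[0,0,0]],[[0,0,0],[0,0,0]],[[0,0,0],[0,0,0]],[[0,0,0],[0,0,0]],[[0,0,0],[0,0,0]],[[0,0,0],[0,0,0]]], claw=-0.5)

```text
time_s: 14.33
position: [0.5949, -0.1804, 0.0682]
tcp_rot: [-0.0, 0.749, -0.663, 0.0]
ft_force: [-0.6, 0.5, 0.5]
finger_gap: 0.0219
```

```bash
python3 tray.py w10 0;
```

```text
tcp [ 0.59485316 -0.18041098  0.06822973] roll err bin xy (tray-roll) mm 0.8 0.5 bottom z 0.02292972988332368 F [-0.6  0.5  0.5] j [ 0.35  0.75 -0.18  1.72  0.19  0.7  -1.38]
```

View pics/w10_o.png

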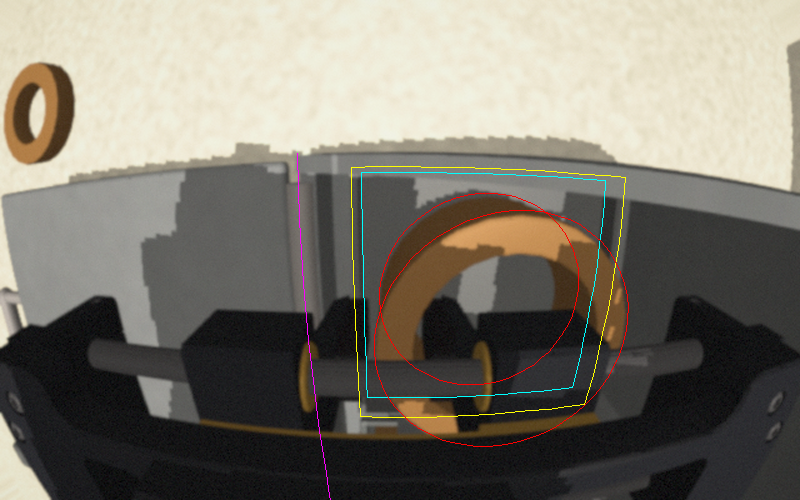

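Released cleanly. Lift straight up.

>>> arm_command(deltas=[[[0,0,-0.03],[0,0,0]],[[0,0,-0.08],[0,0,0]],[[0,0,-0.15],[0,0,0]],[[0,0,-0.25],[0,0,0]],[[0,0,-0.37],[0,0,0]],[[0,0,-0.5],[0,0,0]],[[0,0,-0.63],[0,0,0]],[[0,0,-0.72],[0,0,0]],[[0,0,-0.76],[0,0,0]],[[0,0,-0.76],[0,0,0]]])

```text
time_s: 15.22
position: [0.5962, -0.1807, 0.2617]
tcp_rot: [-0.001, 0.749, -0.663, 0.003]
ft_force: [-0.3, 0.2, -0.9]
finger_gap: 0.0222
```

```bash
python3 tray.py w11 0;python3 - <<'E'
from fit import *
t=snapshot("scene"); crop(t,330,230,440,330,6,"s7"); 
E
```

```text
tcp [ 0.59621192 -0.18071029  0.26168417] roll err bin xy (tray-roll) mm 0.3 -0.8 bottom z 0.2163841727433145 F [-0.3  0.2 -0.9] j [ 0.38  0.5  -0.22  1.61  0.12  1.04 -1.32]
```

View pics/w11.png

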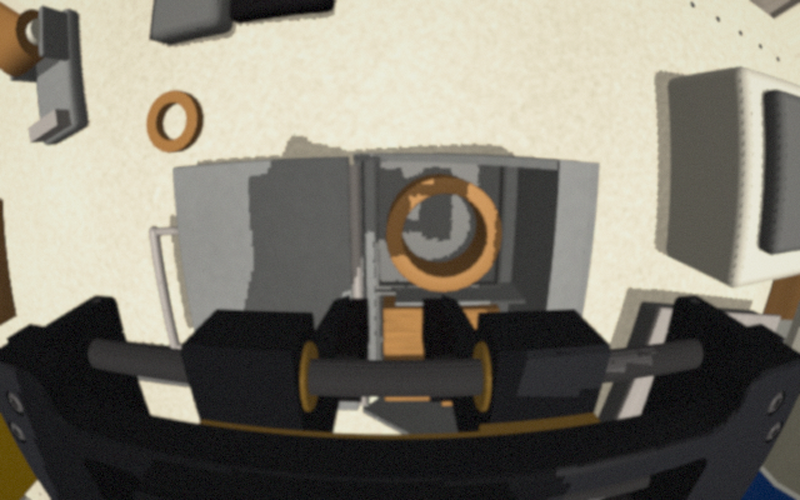

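View pics/s7.png

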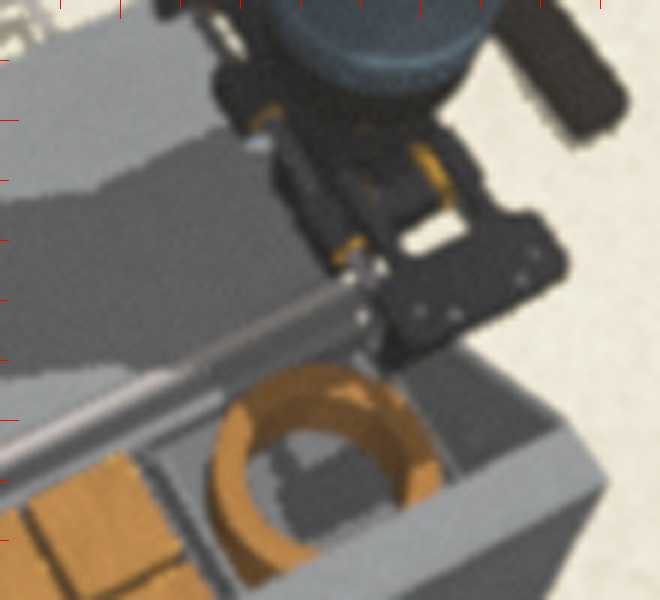

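```bash
python3 - <<'E'
from fit import *
d,s=pickle.load(open("w11.pkl","rb")); p=np.load("p.npy"); c=toW(p,[-.003,.0625,0])[0]
x0,y0,x1,y1,k=270,110,430,250,5
im=np.ascontiguousarray(cv2.resize(d["color"][y0:y1,x0:x1,::-1],None,fx=k,fy=k,interpolation=cv2.INTER_CUBIC))
a=np.linspace(0,2*np.pi,80)
for r,h in [(.05,.048),(.036,.048),(.05,0)]:
    pts=(proj(d,np.c_[c[0]+r*np.cos(a),c[1]+r*np.sin(a),0*a+h+.023],True)-[x0,y0])*k
    cv2.polylines(im,[pts.round().astype(int)],True,(0,255,0),1)
cv2.imwrite("pics/w11z.png",im)
from go import *
b=toW(p,bar(2.443))[0]; print(b,delta(b+[0,0,.2],p[2]),delta(b+[0,0,.003],p[2]))
E
```

```text
[0.50378376 0.05400507 0.0450968 ] ([-0.974, 0.245, 0.05], [0.001, 0.0, 0.0]) ([-0.974, 0.244, 0.838], [0.001, 0.0, 0.0])
```

View pics/w11z.png

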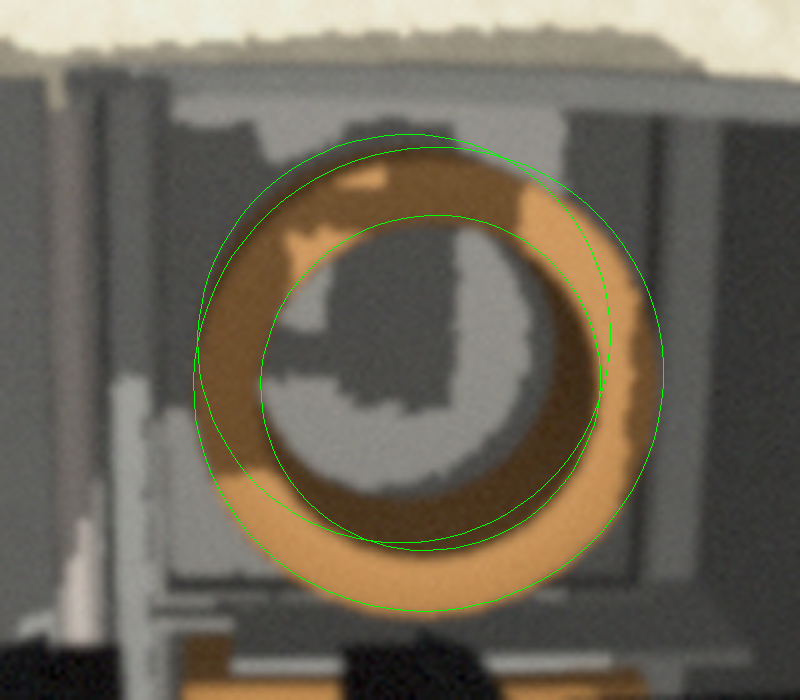

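>>> arm_command(deltas=[[[-0.12,0.03,0.005],[0,0,0]],[[-0.26,0.065,0.01],[0,0,0]],[[-0.4,0.1,0.02],[0,0,0]],[[-0.54,0.136,0.03],[0,0,0]],[[-0.68,0.171,0.04],[0,0,0]],[[-0.8,0.2,0.05],[0,0,0]],[[-0.9,0.226,0.05],[0,0,0]],[[-0.96,0.241,0.05],[0,0,0]],[[-0.978,0.245,0.05],[0,0,0]],[[-0.978,0.245,0.05],[0,0,0]]], claw=-0.3)

```text
time_s: 16.15
position: [0.5032, 0.0557, 0.2444]
tcp_rot: [0.001, 0.75, -0.662, -0.001]
ft_force: [0.4, -0.6, -0.2]
finger_gap: 0.0306
```

```bash
python3 wr.py w12 2.443; python3 - <<'E'
from go import *
print(delta([.504,.055,.0475],-1.4494))
E
```

```text
[0.50377293 0.05428544 0.24459589] [-0.59049352 -0.40276699  0.59505312]
([-0.003, -0.003, 0.788], [0.001, -0.0, 0.0])
```

View pics/w12_o.png

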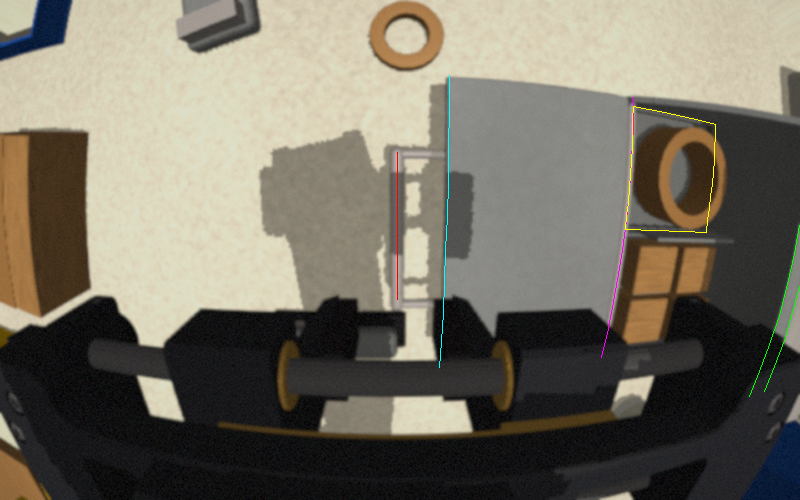

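>>> arm_command(deltas=[[[-0.003,-0.003,0.12],[0,0,0]],[[-0.003,-0.003,0.26],[0,0,0]],[[-0.003,-0.003,0.4],[0,0,0]],[[-0.003,-0.003,0.53],[0,0,0]],[[-0.003,-0.003,0.64],[0,0,0]],[[-0.003,-0.003,0.72],[0,0,0]],[[-0.003,-0.003,0.77],[0,0,0]],[[-0.003,-0.003,0.79],[0,0,0]],[[-0.003,-0.003,0.79],[0,0,0]]])

```text
time_s: 16.95
position: [0.5044, 0.054, 0.0468]
tcp_rot: [0.001, 0.748, -0.663, -0.001]
ft_force: [0.0, 0.3, 0.1]
finger_gap: 0.0309
```

>>> arm_command(deltas=[[[0,0,0],[0,0,0]],[[0,0,0],[0,0,0]],[[0,0,0],[0,0,0]],[[0,0,0],[0,0,0]],[[0,0,0],[0,0,0]]], claw=-1, squeeze=40)

```text
time_s: 17.37
position: [0.5058, 0.055, 0.049]
tcp_rot: [-0.0, 0.749, -0.663, 0.001]
ft_force: [1.0, -3.0, 2.0]
finger_gap: 0.009
```

```bash
python3 - <<'E'
from arc import arc
for a in [(2.443,1.8,9),(1.8,.8,11),(.8,.2,9),(.2,-.02,5)]: print([[float(r[0][0]),float(r[0][2])] for r in arc(*a)])
E
```

```text
[[-0.002, -0.06], [0.0, -0.12], [0.007, -0.18], [0.017, -0.239], [0.032, -0.297], [0.051, -0.355], [0.074, -0.41], [0.101, -0.464], [0.132, -0.516], [0.132, -0.516]]
[[0.044, -0.062], [0.094, -0.121], [0.149, -0.174], [0.208, -0.222], [0.272, -0.265], [0.339, -0.301], [0.41, -0.332], [0.482, -0.355], [0.557, -0.372], [0.633, -0.383], [0.709, -0.386], [0.709, -0.386]]
[[0.056, 0.002], [0.112, 0.008], [0.167, 0.017], [0.222, 0.03], [0.275, 0.047], [0.328, 0.067], [0.379, 0.091], [0.428, 0.118], [0.475, 0.148], [0.475, 0.148]]
[[0.03, 0.022], [0.059, 0.045], [0.087, 0.069], [0.114, 0.094], [0.14, 0.121], [0.14, 0.121]]
```

>>> arm_command(deltas=[[[-0.002,0,-0.06],[0,0,0]],[[0,0,-0.12],[0,0,0]],[[0.007,0,-0.18],[0,0,0]],[[0.017,0,-0.239],[0,0,0]],[[0.032,0,-0.297],[0,0,0]],[[0.051,0,-0.355],[0,0,0]],[[0.074,0,-0.41],[0,0,0]],[[0.101,0,-0.464],[0,0,0]],[[0.132,0,-0.516],[0,0,0]],[[0.132,0,-0.516],[0,0,0]]])

```text
time_s: 18.2
position: [0.5105, 0.0157, 0.1783]
tcp_rot: [0.001, 0.747, -0.665, 0.003]
ft_force: [8.9, -16.1, -11.4]
finger_gap: 0.0081
```

```bash
python3 - <<'E'
from fit import *
s=get_state(); p=np.load("p.npy"); print(toW(p,bar(1.8)),s["position"],s["ft_force"]); 
t=snapshot("scene"); crop(t,220,150,440,380,3,"s8")
E
```

```text
[[0.50778116 0.02124574 0.17399289]] [0.51051784 0.01567994 0.17826688] [  8.92077189 -16.08228184 -11.44561593]
```

View pics/s8.png

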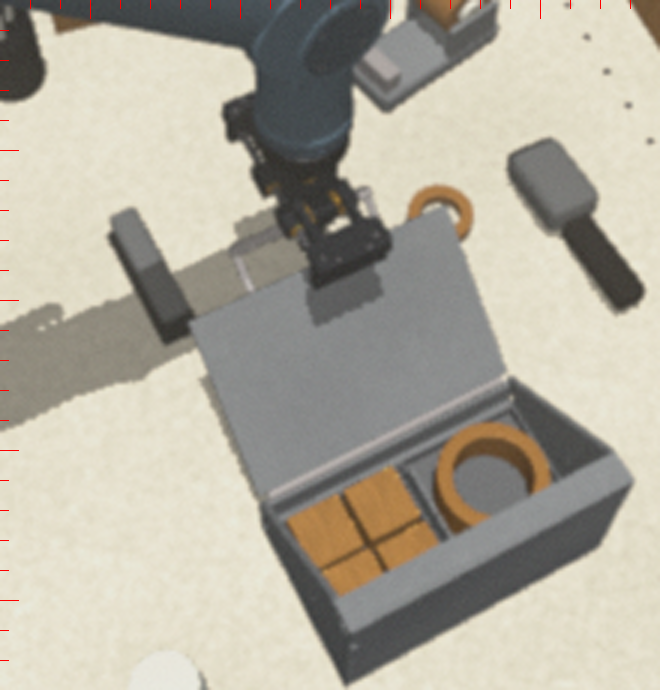

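>>> arm_command(deltas=[[[0.052,0,-0.057],[0,0,0]],[[0.11,0,-0.113],[0,0,0]],[[0.165,0,-0.166],[0,0,0]],[[0.224,0,-0.214],[0,0,0]],[[0.287,0,-0.257],[0,0,0]],[[0.354,0,-0.293],[0,0,0]],[[0.425,0,-0.323],[0,0,0]],[[0.497,0,-0.346],[0,0,0]],[[0.57,0,-0.363],[0,0,0]],[[0.643,0,-0.374],[0,0,0]],[[0.716,0,-0.378],[0,0,0]],[[0.716,0,-0.378],[0,0,0]]])

```text
time_s: 19.25
position: [0.5301, -0.1565, 0.2689]
tcp_rot: [-0.0, 0.748, -0.664, -0.001]
ft_force: [6.9, -0.7, -19.9]
finger_gap: 0.0086
```

```bash
python3 - <<'E'
from fit import *
s=get_state(); p=np.load("p.npy"); print(toW(p,bar(.8)),s["position"],s["ft_force"]); 
t=snapshot("scene"); crop(t,220,150,440,380,3,"s9")
E
```

```text
[[ 0.5292554  -0.15473923  0.27053484]] [ 0.53005452 -0.15648145  0.26893135] [  6.90368889  -0.68414469 -19.87230355]
```

View pics/s9.png

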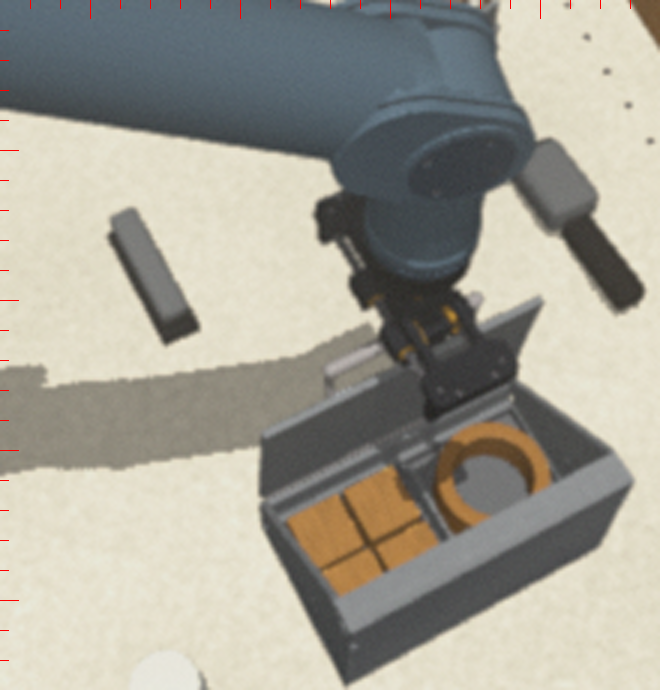

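>>> arm_command(deltas=[[[0.056,0,0.015],[0,0,0]],[[0.112,0,0.025],[0,0,0]],[[0.167,0,0.035],[0,0,0]],[[0.222,0,0.048],[0,0,0]],[[0.275,0,0.065],[0,0,0]],[[0.328,0,0.085],[0,0,0]],[[0.379,0,0.109],[0,0,0]],[[0.428,0,0.136],[0,0,0]],[[0.475,0,0.166],[0,0,0]],[[0.475,0,0.166],[0,0,0]]])

```text
time_s: 20.13
position: [0.5447, -0.2738, 0.2276]
tcp_rot: [-0.0, 0.748, -0.663, -0.001]
ft_force: [0.8, 0.8, -6.6]
finger_gap: 0.008
```

```bash
python3 - <<'E'
from fit import *
s=get_state(); p=np.load("p.npy"); print(toW(p,bar(.2)),toW(p,bar(0)),s["position"],s["ft_force"]); 
t=snapshot("scene"); crop(t,220,150,440,380,3,"s10")
E
```

```text
[[ 0.5436483  -0.27269135  0.23360057]] [[ 0.54753819 -0.30456968  0.20647606]] [ 0.54471768 -0.27383081  0.22760736] [ 0.82448548  0.82043486 -6.59471826]
```

View pics/s10.png

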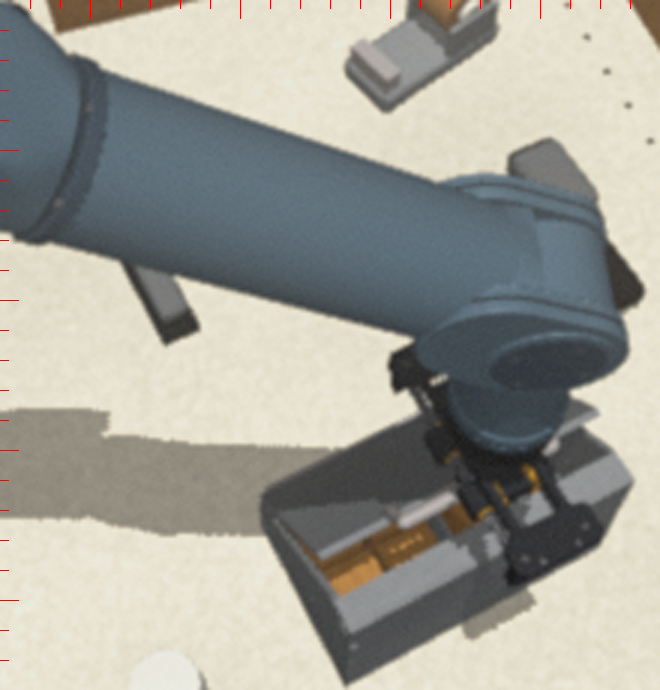

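>>> arm_command(deltas=[[[0.03,0,0.02],[0,0,0]],[[0.059,0,0.042],[0,0,0]],[[0.087,0,0.065],[0,0,0]],[[0.114,0,0.09],[0,0,0]],[[0.135,0,0.112],[0,0,0]],[[0.14,0,0.118],[0,0,0]],[[0.14,0,0.118],[0,0,0]]])

```text
time_s: 20.77
position: [0.5485, -0.3043, 0.201]
tcp_rot: [-0.0, 0.749, -0.662, -0.003]
ft_force: [-6.6, 9.7, 6.2]
finger_gap: 0.0081
```

```bash
python3 - <<'E'
from fit import *
s=get_state(); p=np.load("p.npy"); print(toW(p,bar(0)),s["position"],s["ft_force"]); 
E
python3 wr.py w13 0
```

```text
[[ 0.54753819 -0.30456968  0.20647606]] [ 0.54852975 -0.30428191  0.20099022] [-6.59528836  9.67928937  6.20556945]
[ 0.54854535 -0.30425972  0.20102195] [-6.24102343  8.85620449  3.91077663]
```

View pics/w13_o.png

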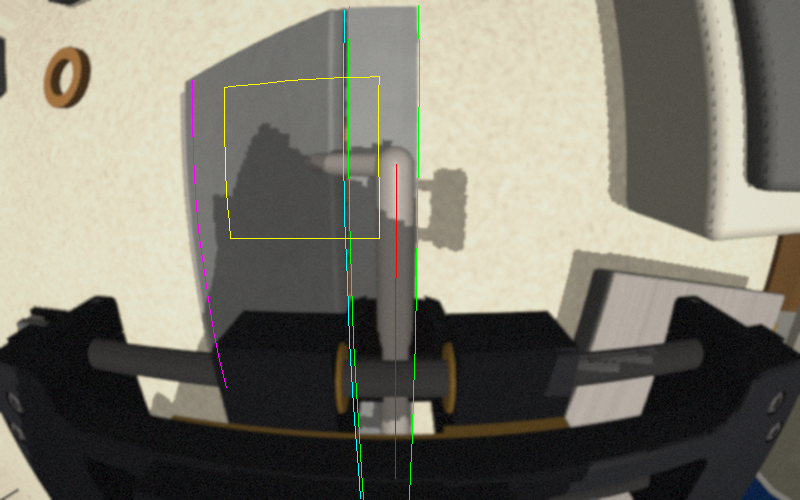

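>>> arm_command(deltas=[[[0.006,0,0.006],[0,0,0]],[[0.012,0,0.012],[0,0,0]],[[0.016,0,0.018],[0,0,0]],[[0.016,0,0.018],[0,0,0]],[[0.016,0,0.018],[0,0,0]]])

```text
time_s: 21.23
position: [0.5488, -0.3045, 0.2006]
tcp_rot: [-0.001, 0.75, -0.661, -0.005]
ft_force: [-22.4, 23.1, 37.7]
finger_gap: 0.0079
```

>>> arm_command(deltas=[[[-0.006,0,-0.006],[0,0,0]],[[-0.012,0,-0.014],[0,0,0]],[[-0.012,0,-0.014],[0,0,0]]])

```text
time_s: 21.48
position: [0.5486, -0.3043, 0.2009]
tcp_rot: [-0.001, 0.75, -0.662, -0.003]
ft_force: [-10.6, 11.9, 10.9]
finger_gap: 0.0075
```

>>> arm_command(deltas=[[[0,0,0],[0,0,0]],[[0,0,0],[0,0,0]],[[0,0,0],[0,0,0]],[[0,0,0],[0,0,0]],[[0,0,0],[0,0,0]]], claw=-0.2)

```text
time_s: 21.9
position: [0.5498, -0.309, 0.2]
tcp_rot: [0.0, 0.749, -0.663, 0.001]
ft_force: [-0.3, 0.5, -0.8]
finger_gap: 0.035
```

>>> arm_command(deltas=[[[0,0,-0.03],[0,0,0]],[[0,0,-0.08],[0,0,0]],[[0,0,-0.15],[0,0,0]],[[0,0,-0.25],[0,0,0]],[[0,0,-0.36],[0,0,0]],[[0,0,-0.46],[0,0,0]],[[0,0,-0.54],[0,0,0]],[[0,0,-0.58],[0,0,0]],[[0,0,-0.6],[0,0,0]],[[0,0,-0.6],[0,0,0]]])

```text
time_s: 22.73
position: [0.5498, -0.3085, 0.3508]
tcp_rot: [-0.0, 0.749, -0.663, 0.001]
ft_force: [0.3, 0.5, 0.5]
finger_gap: 0.0352
```

```bash
python3 wr.py w14 0;python3 - <<'E'
from fit import *
t=snapshot("scene"); crop(t,220,150,440,380,3,"s11"); cv2.imwrite("pics/top14.png",snapshot("top")["color"][:,:,::-1])
E
```

```text
[ 0.54931343 -0.30828312  0.34945566] [ 0.38552743 -0.71363691 -0.17531589]
```

View pics/w14_o.png

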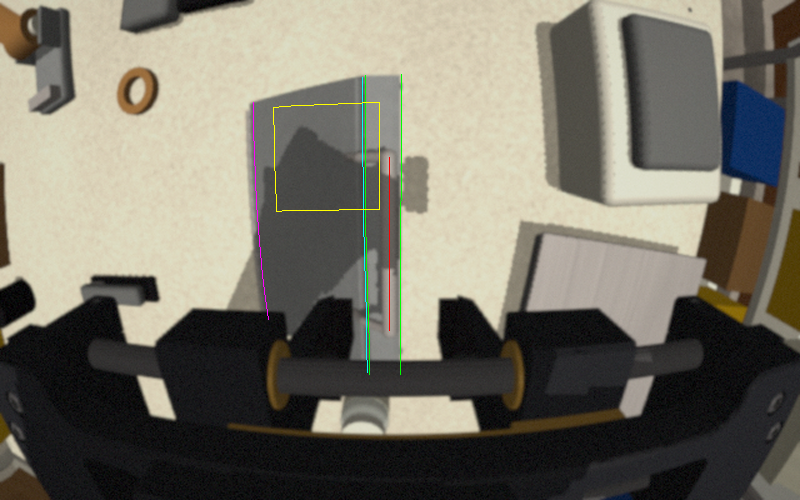

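View pics/s11.png

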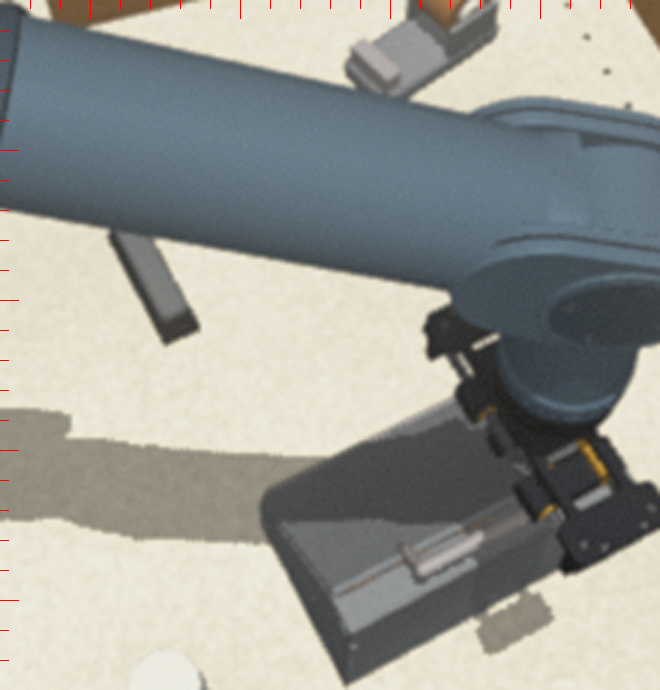

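View pics/top14.png

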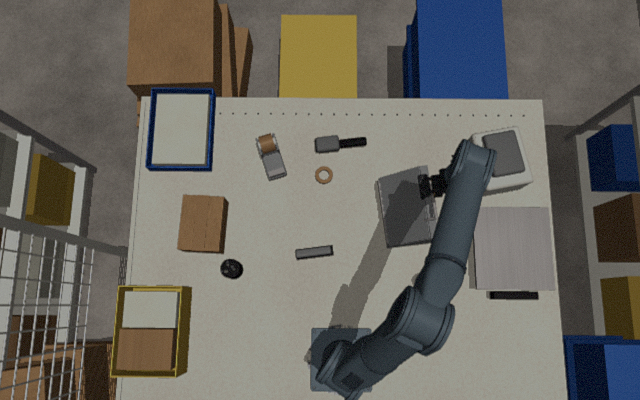

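>>> arm_command(deltas=[[[0,0,-0.1],[0,0,0]],[[-0.15,0,-0.2],[0,0,0]],[[-0.3,0,-0.2],[0,0,0]],[[-0.45,0,-0.2],[0,0,0]],[[-0.6,0,-0.2],[0,0,0]],[[-0.75,0,-0.2],[0,0,0]],[[-0.85,0,-0.2],[0,0,0]],[[-0.9,0,-0.2],[0,0,0]],[[-0.9,0,-0.2],[0,0,0]],[[-0.9,0,-0.2],[0,0,0]]])

```text
time_s: 23.72
position: [0.5221, -0.0862, 0.3991]
tcp_rot: [0.001, 0.749, -0.663, -0.0]
ft_force: [0.4, -0.7, -0.1]
finger_gap: 0.035
```

```bash
python3 - <<'E'
from fit import *
p=np.load("p.npy")
for n,b in [("scene",(295,260,445,380)),("top",(360,150,460,260))]:
    d=snapshot(n); x0,y0,x1,y1=b; k=5
    im=np.ascontiguousarray(cv2.resize(d["color"][y0:y1,x0:x1,::-1],None,fx=k,fy=k,interpolation=cv2.INTER_CUBIC))
    for q,c in [(0,(0,255,0)),(.05,(0,0,255)),(.1,(255,0,0))]:
        pts=(proj(d,toW(p,[bar(q,-.065),bar(q,.065)]))-[x0,y0])*k
        cv2.polylines(im,[pts.round().astype(int)],False,c,1)
    cv2.imwrite(f"pics/fin_{n}.png",im)
E
```

```text
(no output)
```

View pics/fin_scene.png

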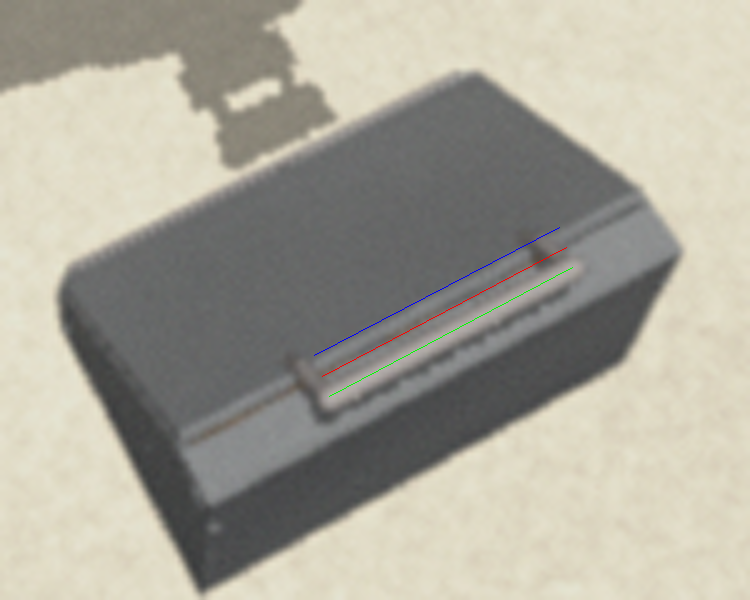

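View pics/fin_top.png

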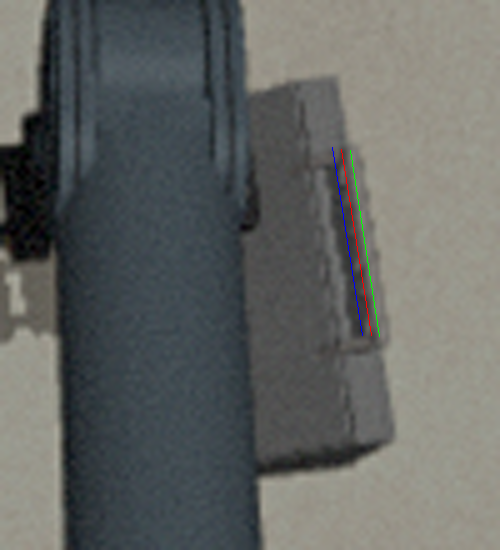

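The bar lies on the green line for 0 rad or just past it in both views, so the front is shut. The arm is clear of everything.

```bash
python3 -c "
from bench import *
s=get_state(); print(s['joint_velocities'].round(3),s['time_s']); print(finish_job())"
```

```text
[ 0.005  0.001  0.001 -0.002 -0.005  0.001 -0.004] 23.8167
the job is handed in; nothing more can be done
None
```

I pulled the bin's front down onto its stop, set the wide roll in the empty tray and pushed the front shut again. I handed the job in at 23.8 s, and no verdict came back.

- **Roll:** I pinched it by its front wall, lowered it until it just touched the tray floor and let go without a drop. The wrist view afterwards showed it level and about 2 mm from the tray's centre. With the front shut, I could not see the roll again.
- **Front:** pushing further on the bar raised the wrist force without moving it, so the front was on its stop. After release, the bar lay on the line for 0 rad, or just past it, in both the scene and top pictures.
- **Other things on the bench:** in the last full top picture none of those in view had visibly moved. The arm covered the jar there, but it was still standing in its place in the scene and wrist views.
- **Arm:** it was clear of everything at the end.

One disagreement: while closing, the bar pulled the gripper towards the hinge with about 20 N. My fitted arc was a few millimetres off, so I corrected it on the way. The highest wrist force I read was about 50 N, during the final press.

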